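Refill the yellow-label jar and hold the carousel for the reader

ROBOT

A 7-joint arm with a two-finger parallel gripper is mounted at the origin on the work surface. World frame = base frame: x ahead of the robot, y to its left, z up, the work surface at z = 0. Lengths are in m, angles in rad, forces in N, time in s.
With the tool pointing down it reaches from about 0.35 to 0.9 m from the base axis. Payload 8.1 kg.
Tool frame: the origin (TCP) lies at the very end of the fingers, on their centre line; the grasp point (between the pads) lies 19 mm behind it (arm.grip_depth is the distance from the TCP to the grasp point, in m); x points along the fingers, z is the direction in which the jaws open and shut, and the axes are right-handed (so a half turn about x gives the same grasp; the last joint's range is limited). The gripper opens to 92 mm and grips with 3 to 60 N. Pads are 19 mm wide; open, the fingers measure 130 mm over their backs; the gripper's body (75 mm by 190 mm) begins 47 mm behind the grasp point.
Start: joints at [-1.396, 0.434, 0.025, 1.573, -0.012, 1.134, -0.075], TCP at [0.171, 0.601, 0.227] pointing down, gripper open.
Joint ranges: [-2.62, 2.62], [-0.44, 2.09], [-1.27, 1.32], [0.08, 2.57], [-1.32, 4.46], [0.12, 2], [-2.74, 2.74]. Speed limits (rad/s): [2.22, 2.22, 3.01, 3.01, 3.14, 3.14, 3.14].

INTERFACE

Orientations are given as a rotation vector (axis times angle).
In Python, from cell import status, cams, arm gives the robot as it stands. The module is installed in compiled form; this text tells all that it offers.
- The arm moves only by the tool step_arm, never from a script. Its argument "rows" is a list of rows, each a list of 7 numbers: the gripper command: -1 is fully open, 1 is shut, values between are in proportion, then the shift along the tool's x, y, z as a fraction of full scale, then the turn, a rotation vector about the tool's x, y, z as a fraction of full scale. In form: [[grip, x, y, z, rx, ry, rz], ...]. A call has 1 to 12 rows; each row is the pose to reach, as a shift and turn from the pose commanded when the call began, along the tool's axes at that moment; what a row does not reach only later rows make up. Full scale, the value 1, is 80 cm for a shift and 60 degrees for a turn. A row lasts 1/12 s, in which the tool goes at most 41.7 mm and 7.16 degrees, less where a joint would pass 70% of its speed; a pose out of reach is approached as far as the arm can. A call with a number of a shift or a turn outside -1 to 1 is refused whole. A call with a gripper value outside its range is refused whole. The fingers move at their own pace and stop on an object; "newtons" is the grip in N (left out, the last holds). Time passes only in rows, so rows that repeat a pose let the fingers close. It gives the time, the measured TCP pose, the force and the opening at its end, in the units of the state.
- status.observe(): the state, without advancing time (a new reading comes with each control period).
- cams.get_image(name): name is "scene" or "top"; returns a dict with "pixels" (420x560x3 uint8, red, green, blue), "range_z" (420x560 float32, m along the optical axis (not along the pixel's ray), 0 where there is no reading), "camera_matrix" (3x3 intrinsics, pixels), "eye" and "attitude" of the camera in the world. Camera axes: x right, y down, z forward; pixel columns grow to the right and rows downward; lengths in m; the calibration is good to about 2 mm. A picture is of the moment at which its call begins.
- arm.sign_off(): hands the job in, once; it reports no verdict.
The state is a dict: "clock": time; "joints": joint angles; "dq": joint speeds; "joint_efforts": joint torques, N m; "position": TCP position; "ee_rot": TCP orientation; "force": force on the tool from outside, world axes, zero at the start; "ft_torque": the same for the moment, N m; "width": opening from 0.0 (shut) to 1.0 (fully open).
Only numpy, scipy, OpenCV 4.12 (cv2) and the standard library are available. Lean on these libraries where they do the work, as an engineer would, in place of code of your own. Each camera call takes 0.05 s, during which the arm holds its last target.

TASK

Tip the four red ball knobs out of the small blue scoop bin through the funnel into the open jar with the yellow label, and stand the empty bin upright on the bench again. Then turn the jar carousel until the yellow label squarely faces the label reader, and finish while still gripping the bar handle on top of the carousel, holding it still for the reading. Leave the other things on the bench where they are.

Things in the scene. Friction and masses are not known exactly. Their poses are not given: they have to be found in the camera images.
- bin: Small blue open bin, 110 long x 66 wide x 48 high, walls 3 thick, with the four knobs loose in it. Origin: centre of its underside; z up, x along its length towards its scoop nose. Flat floor from x = -55 to +25, then a ramp up to the lip. Back and parallel side walls 48 high (sides 34 high beyond x = +21). Can be gripped from above across the 66 mm width, around x = -5. About 110 g empty.
- bin_lip (a point): Middle of the bin's pouring lip, at x = +60, z = +20 in the bin's frame. The ramp from the floor to the lip climbs at 30 degrees, full width between the sides: level, it keeps the knobs in; tipped nose-down past 30 degrees they start to roll over the lip, and by 45 to 50 degrees all are out.
- knob1: Red phenolic ball knob, a ball 18 in diameter with a small brass insert, about 14 g. Origin at its centre.
- knob2: Red phenolic ball knob, a ball 18 in diameter with a small brass insert, about 14 g. Origin at its centre.
- knob3: Red phenolic ball knob, a ball 18 in diameter with a small brass insert, about 14 g. Origin at its centre.
- knob4: Red phenolic ball knob, a ball 18 in diameter with a small brass insert, about 14 g. Origin at its centre.
- funnel_mouth (a point): Centre of the round top opening of the aluminium funnel, 148 above the bench. The mouth is about 122 across inside; the cone narrows at 46 degrees to a throat 44 across, 42 lower. The funnel is screwed onto the open jar with the yellow label, turns with the turntable, and its centre lies 105 from the carousel's axis.
- jar_floor (a point): Centre of the inside floor of the clear open jar with the yellow label, right below the funnel mouth, 40 above the bench; the jar is 66 across outside and 61 inside, and the funnel's spout ends 56 above this floor. The jar is fixed in the turntable.
- label (a point): Centre of the yellow bar-striped label on the outward side of that jar, 139.5 from the carousel's axis and 66 above the bench. It turns with the turntable.
- reader_spot (a point): Where the label must come to be read: on the line from the carousel's axis to the label reader, 139.5 from the axis and 66 above the bench; it does not turn. The reader, a black box with a red window towards the jars and a yellow top, is fixed on an arm of the carousel's foot, centred 232 from the axis: 44 deep x 60 wide, top 97 above the bench.
- carousel: Fixed foot of the jar carousel. Origin on the bench on the turntable's vertical axis; -x points at the label reader. The round white turntable over it is 300 across, deck 36 above the bench, with six jars on a circle of 105 radius: five closed ones with grey lids (67 across, tops 110 above the bench) and the open one with the funnel.
- handle: Black bar handle on a steel column (13 across) on the carousel's axis, above all jars. Bar 90 long x 16 wide x 24 high; origin at its centre, 184 above the bench, on the turning axis; z up, x along the bar, -x points at the jar with the funnel. Fixed to the turntable: gripped across its 16 mm width and turned about the vertical, it turns the carousel.
- turntable (a joint): Angle of the turntable in rad, growing anticlockwise seen from above; 0 (or a full turn) when the yellow label faces the reader. It turns endlessly both ways, on a bearing with light friction (about 0.06 N m), and stays where it is left.
- jar_lid: Grey lid, 67 across, 14 high, lying on the bench; origin under its centre. Leave alone.
- wrench: Steel wrench about 140 long lying on the bench, low; origin under its middle. Leave alone.
- tape_roll: Roll of brown tape lying flat, 76 across, 24 high; origin under its centre. Leave alone.
- carton: Cardboard carton 60 x 80 x 50 high; origin under its centre. Leave alone.
- nut_bin: Blue bin of steel nuts, 110 x 90 x 55 high; origin under its centre. Leave alone.
- marker: Black marker pen with a red cap, 120 long, 17 thick, lying on the bench; origin under its middle. Leave alone.
There are look-alikes about, which are no part of the job. Leave any green or turquoise look-alike of the bin alone.

How it is judged:
On the way, in this order (a step that is already met when the one before it is completed fails the run):
1. all four ball knobs are in the jar with the yellow label (horizontal distance between each of knob1, knob2, knob3, knob4 and jar_floor below 0.03 m and height (world z) of each of knob1, knob2, knob3, knob4 below 0.092 m), for 0.2 s.
2. the empty bin stands upright on the bench, let go (angle between bin's own z axis and vertical below 0.12 rad and height (world z) of bin below 0.012 m and linear speed of bin below 0.03 m/s and contact force between the fingers and bin below 0.3 N), for 0.2 s.
3. the carousel has been turned until the yellow label faces the reader (horizontal distance between label and reader_spot below 0.015 m), for 0.1 s.
At the end, for the whole second after the job is handed in: All four knobs lie in the yellow-label jar below the spout; the bin stands upright on the bench (within 7 degrees), let go; the label is within 15 mm of the reading spot (6 degrees of turn); the fingers grip the bar handle with over 3 N and the turntable stands still (all of step 1 and all of step 2 and horizontal distance between label and reader_spot below 0.015 m and contact force between the fingers and handle above 3 N and velocity of joint turntable between -0.05 and 0.05 rad/s); the arm keeps its last pose, push and grip.
It fails at once if one of the bystanders (jar lid, wrench, roll of tape, carton, bin of nuts, marker pen) is pushed more than 30 mm (distance of any of jar_lid, wrench, tape_roll, carton, nut_bin, marker from where it was at the start of the episode above 0.03 m).
It also fails if it takes over 72 s, if anything falls off the work surface, if the arm or the gripper's body presses on something with over 40 N, if the wrist force passes 120 N, or if a joint passes its speed limit or range.

## Working session

There is one attempt and no reset: what is moved stays moved. The work goes in short steps, Python scripts to look and compute and a tool call to move; the robot and the scene stay as the last step left them, time stands still between calls to the robot, and variables do not carry over. Pictures are saved under pics/ and viewed, and the job is handed in when it is done.

Besides the shell and the picture viewer there is one more tool, called after "Request:" as name(argument=value, ...), one argument or row to a line, values as JSON. step_arm: Moves the arm, as the interface text tells. Its arguments: {"type":"object","properties":{"rows":{"type":"array","items":{"type":"array","items":{"type":"number"}}},"newtons":{"type":"number"}},"required":["rows"]}

```bash
mkdir -p pics; cat > h.py <<'E'
import numpy as np, cv2
from cell import status, cams, arm
from scipy.spatial.transform import Rotation as R
def att(a):
    a=np.array(a)
    if a.shape==(3,3): return a
    return R.from_rotvec(a).as_matrix() if a.size==3 else R.from_quat(a).as_matrix()
def pts(im):
    K=im['camera_matrix'];d=im['range_z'];h,w=d.shape
    u,v=np.meshgrid(np.arange(w),np.arange(h))
    c=np.stack([(u-K[0,2])/K[0,0]*d,(v-K[1,2])/K[1,1]*d,d],-1)
    return c@att(im['attitude']).T+np.array(im['eye'])
E
python3 - <<'E'
from h import *
s=status.observe();print(s)
for n in ('scene','top'):
    im=cams.get_image(n);cv2.imwrite(f'pics/{n}0.png',im['pixels'][:,:,::-1]);print(n,im['eye'],im['attitude'],im['camera_matrix'])
    np.savez(f'{n}0.npz',P=pts(im),px=im['pixels'])
    P=pts(im);print(P[::105,::140].round(3).tolist())
E
```

```text
{'clock': 0.0, 'joints': array([-1.39562781,  0.43517788,  0.0249839 ,  1.57408831, -0.01160062,
        1.13402684, -0.0751324 ]), 'dq': array([ 0.00100722,  0.0001072 , -0.00152964,  0.0013108 , -0.00148849,
        0.00171024,  0.00300008]), 'joint_efforts': array([-3.11458916e-04, -6.67839932e+01,  9.85480249e-01, -3.14460003e+01,
       -6.03160984e-02,  4.25130478e-02,  1.79669028e-04]), 'position': array([0.17130132, 0.60052963, 0.22597653]), 'ee_rot': array([-1.00313891,  1.3291128 ,  1.00139507]), 'force': array([ 0.52542106,  0.05860365, -0.26650965]), 'ft_torque': array([-0.00314974,  0.0589136 , -0.00178617]), 'width': 1.0001823575022994}
scene [1.26923394 0.08496569 1.14198006] [-1.70145781 -2.00375975  0.69301552] [[418.4650018    0.         282.83681576]
 [  0.         418.4650018  210.02338207]
 [  0.           0.           1.        ]]
[[[-0.407, -1.488, 0.242], [-0.836, -1.038, 0.075], [-0.953, -0.3, 0.076], [-0.788, 0.393, 0.204]], [[-0.173, -1.583, -0.173], [-0.95, -1.314, -0.736], [-0.176, -0.169, 0.001], [-0.752, 0.532, -0.354]], [[0.255, -1.482, -0.459], [0.468, -0.552, 0.001], [0.39, -0.073, 0.0], [0.313, 0.405, 0.001]], [[0.662, -1.395, -0.746], [0.837, -0.408, 0.002], [0.772, -0.008, 0.003], [0.723, 0.381, 0.037]]]
top [ 0.1984745  -0.04908024  1.49379631] [-2.17440765  2.03340461 -0.23116696] [[433.35662401   0.         285.60287696]
 [  0.         433.35662401 210.27571599]
 [  0.           0.           1.        ]]
[[[1.37, 1.216, -0.092], [1.917, 0.917, -0.751], [1.865, 0.079, -0.611], [2.04, -0.747, -0.756]], [[0.938, 1.179, -0.177], [0.853, 0.495, 0.092], [0.928, 0.01, 0.007], [0.933, -0.491, 0.069]], [[0.538, 1.247, -0.415], [0.491, 0.463, 0.035], [0.506, -0.019, 0.112], [0.565, -0.511, 0.001]], [[0.153, 0.436, 0.722], [0.141, 0.425, -0.001], [0.172, -0.042, 0.006], [0.203, -0.511, -0.001]]]
```

View pics/scene0.png

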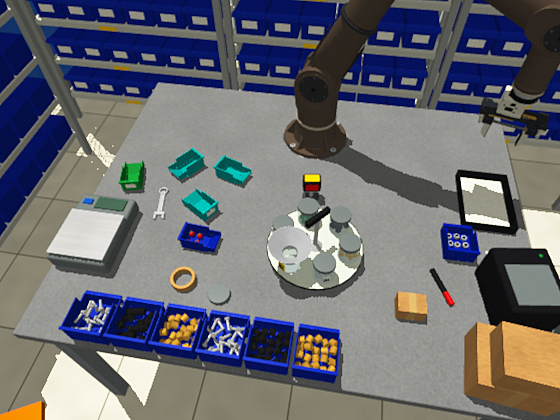

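View pics/top0.png

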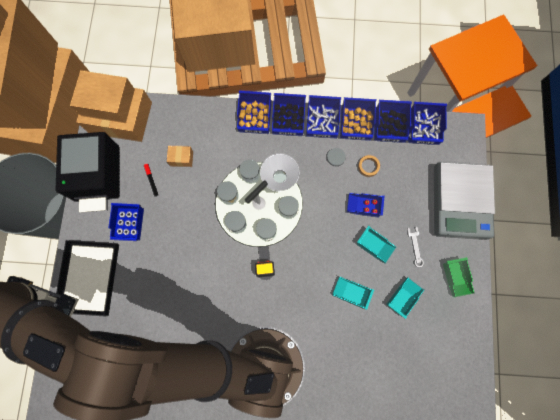

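Candidates for the bin, by pixel in the top view:
- Blue bin with red balls at (366,205), which is (200,237) in scene. This is the target.
- Turquoise bins at (376,244), (352,292) and (405,297), and a green one at (459,277). These are look-alikes.
- Blue nut bin at (126,222), a bystander.
- Large blue bins in a row at y≈117.

Next I check the target in a close crop and measure.

```bash
cat > m.py <<'E'
from h import *
def rng(P,m): 
    Q=P[m]; return Q
T=np.load('top0.npz');S=np.load('scene0.npz')
def crop(px,x,y,r,f,n): cv2.imwrite(n,cv2.resize(px[y-r:y+r,x-r:x+r,::-1],None,fx=f,fy=f,interpolation=cv2.INTER_CUBIC))
a=cv2.resize(T['px'][175:235,335:395,::-1],(390,390),interpolation=2);b=cv2.resize(S['px'][207:267,170:230,::-1],(390,390),interpolation=2)
cv2.imwrite('pics/bin.png',np.hstack([a,b]))
a=cv2.resize(T['px'][140:280,205:315,::-1],(390,496),interpolation=2);b=cv2.resize(S['px'][165:295,255:375,::-1],(400,496),interpolation=2)
cv2.imwrite('pics/car.png',np.hstack([a,b]))
for nm,D,box in (('top',T,(335,395,175,235)),('scene',S,(170,230,207,267))):
    px=D['px'];P=D['P'];hsv=cv2.cvtColor(px,cv2.COLOR_RGB2HSV)
    m=np.zeros(px.shape[:2],bool);m[box[2]:box[3],box[0]:box[1]]=1
    blue=m&(hsv[...,0]>108)&(hsv[...,0]<130)&(hsv[...,1]>150)&(hsv[...,2]>40)
    red=m&((hsv[...,0]<8)|(hsv[...,0]>172))&(hsv[...,1]>120)
    Q=P[blue];print(nm,blue.sum(),Q.min(0),Q.max(0))
    rim=Q[(Q[:,2]>.04)&(Q[:,2]<.056)];r=cv2.minAreaRect((rim[:,:2]*1000).astype(np.float32));print('rim',r,len(rim))
    r=cv2.minAreaRect((Q[:,:2]*1000).astype(np.float32));print('all',r)
    print('rim z',np.median(rim[:,2]),'red',P[red].mean(0),red.sum(),P[red].max(0),P[red].min(0))
    # handle
    px3=px.astype(int)
    h=(P[...,2]>.165)&(P[...,2]<.215)&(P[...,0]>.3)&(P[...,0]<.8)&(abs(P[...,1])<.25)&(px3.max(-1)<70)
    Q=P[h];print('handle',len(Q),np.median(Q,0),cv2.minAreaRect((Q[:,:2]*1000).astype(np.float32)))
    yy=(hsv[...,0]>20)&(hsv[...,0]<35)&(hsv[...,1]>170)&(P[...,0]>.2)&(P[...,0]<.9)&(abs(P[...,1])<.3)
    Q=P[yy&(P[...,2]>.08)&(P[...,2]<.11)];print('reader top',len(Q),Q.mean(0))
    # deck
    dk=(abs(P[...,2]-.036)<.006)&(px3.min(-1)>150)&(abs(P[...,1])<.3)&(P[...,0]>.3)&(P[...,0]<.8)
    Q=P[dk];print('deck',len(Q),cv2.minEnclosingCircle((Q[:,:2]*1000).astype(np.float32)))
    f=(P[...,2]>.13)&(P[...,2]<.16)&(P[...,0]>.3)&(P[...,0]<.8)&(abs(P[...,1])<.3)&(px3.max(-1)>90)
    Q=P[f];print('funnel',len(Q),cv2.minEnclosingCircle((Q[:,:2]*1000).astype(np.float32)))
E
python3 m.py
```

```text
top 563 [ 0.1984745  -0.36946355 -0.00444426] [ 0.60081102 -0.04908024  1.49379631]
rim ((563.563232421875, -329.2786560058594), (80.43648529052734, 67.57229614257812), 87.05438232421875) 100
all ((390.0950012207031, -221.03152465820312), (130.9279327392578, 497.9963073730469), 62.82691955566406)
rim z 0.04815840106298164 red [ 0.56647138 -0.33245832  0.02028189] 39 [ 0.58522582 -0.31234817  0.02668508] [ 0.54376022 -0.35296023  0.01351993]
handle 132 [0.53945541 0.0586125  0.1952758 ] ((541.3567504882812, 58.22859191894531), (14.971356391906738, 84.24575805664062), 49.94530487060547)
reader top 166 [0.31554958 0.0181673  0.09734634]
deck 2499 ((544.6416015625, 57.71984100341797), 150.94644165039062)
funnel 596 ((607.3474731445312, 9.467187881469727), 87.58809661865234)
scene 795 [ 0.49012185 -0.37642843 -0.00433905] [1.26923394 0.08496569 1.14198006]
rim ((562.4842529296875, -325.01202392578125), (82.14154815673828, 69.97516632080078), 86.24555969238281) 139
all ((885.9942626953125, -159.78598022460938), (899.7798461914062, 132.28875732421875), 24.19996452331543)
rim z 0.046655845362900905 red [ 0.54780981 -0.32751238  0.01512438] 29 [ 0.5726237  -0.30686353  0.02171153] [ 5.31016787e-01 -3.49574494e-01  1.12328743e-04]
handle 202 [0.54733236 0.06153031 0.19415487] ((542.6761474609375, 61.74024963378906), (17.824203491210938, 89.31133270263672), 50.013572692871094)
reader top 118 [0.33230722 0.0198005  0.09649026]
deck 1245 ((540.101806640625, 61.6229362487793), 151.11782836914062)
funnel 694 ((606.9232788085938, 12.730350494384766), 85.80120849609375)
```

View pics/bin.png

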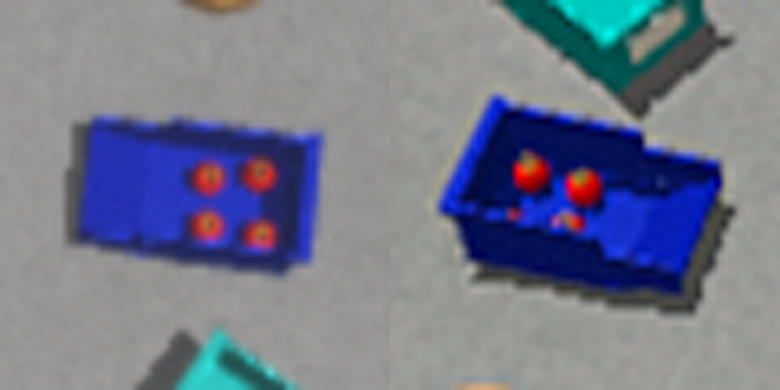

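View pics/car.png

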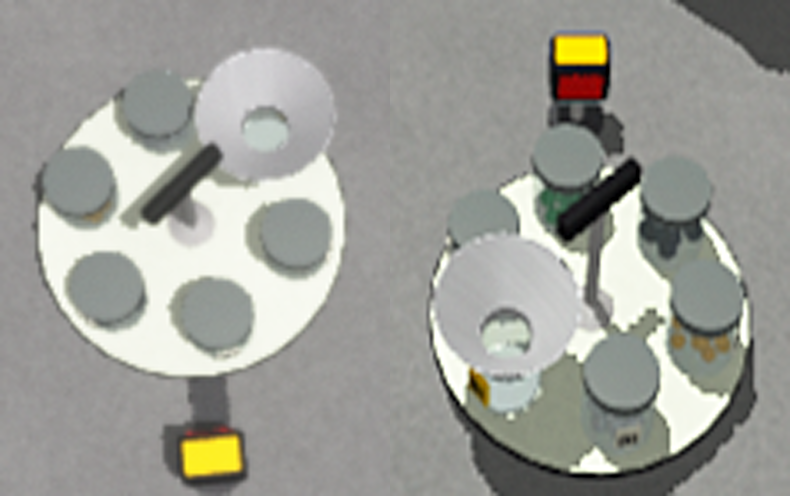

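The crop confirms the target: a blue scoop bin with four red balls, nose towards image left in the top view (world +y). Refining the numbers.

```bash
cat > m2.py <<'E'
from h import *
T=np.load('top0.npz');S=np.load('scene0.npz')
for nm,D in (('top',T),('scene',S)):
    P=D['P'];px=D['px'];hsv=cv2.cvtColor(px,cv2.COLOR_RGB2HSV)
    blue=(hsv[...,0]>108)&(hsv[...,0]<130)&(hsv[...,1]>150)&(hsv[...,2]>40)
    reg=(abs(P[...,0]-.56)<.08)&(abs(P[...,1]+.31)<.1)&(P[...,2]<.06)&(P[...,2]>.004)
    Q=P[reg&blue]
    for lo,hi in ((.004,.06),(.04,.055)):
        q=Q[(Q[:,2]>lo)&(Q[:,2]<hi)];r=cv2.minAreaRect((q[:,:2]*1000).astype(np.float32));print(nm,lo,len(q),r,cv2.boxPoints(r).round(0).tolist())
    g=(P[...,0]>.3)&(P[...,0]<.8)&(abs(P[...,1]-.06)<.25)
    px3=px.astype(int)
    h=(P[...,2]>.185)&(P[...,2]<.205)&g; q=P[h]
    r=cv2.minAreaRect((q[:,:2]*1000).astype(np.float32));print('handle',len(q),r,q[:,2].mean())
    c=np.cov(q[:,:2].T);w,v=np.linalg.eigh(c);print(' mean',q.mean(0),'ang',np.degrees(np.arctan2(v[1,1],v[0,1])))
    f=(P[...,2]>.142)&(P[...,2]<.152)&g&(P[...,0]>.55); q=P[f]
    # kasa circle
    d=np.linalg.norm(q[:,:2]-[.62,-.01],axis=1);q=q[d<.1]
    A=np.c_[2*q[:,:2],np.ones(len(q))];s=np.linalg.lstsq(A,(q[:,:2]**2).sum(1),rcond=None)[0];print('funnel rim',len(q),s[:2],np.sqrt(s[2]+s[0]**2+s[1]**2))
    yy=(hsv[...,0]>20)&(hsv[...,0]<35)&(hsv[...,1]>170)&(abs(P[...,0]-.31)<.06)&(abs(P[...,1]-.02)<.06)&(abs(P[...,2]-.097)<.006)
    q=P[yy];print('reader',q.mean(0),cv2.minAreaRect((q[:,:2]*1000).astype(np.float32)))
    dk=(abs(P[...,2]-.036)<.006)&g
    q=P[dk];d=np.linalg.norm(q[:,:2]-[.5425,.06],axis=1);q=q[d<.165]
    print('deck',cv2.minEnclosingCircle((q[:,:2]*1000).astype(np.float32)))
    lids=(abs(P[...,2]-.110)<.004)&g; m=(lids*255).astype(np.uint8)
    n,l,st,ce=cv2.connectedComponentsWithStats(m)
    for i in range(1,n):
        if st[i,4]>60: q=P[l==i]; print('  lid',st[i,4],q.mean(0).round(4))
E
python3 m2.py; python3 -c "
from h import *
s=status.observe();print(R.from_rotvec(s['ee_rot']).as_matrix().round(3))"
```

```text
top 0.004 455 ((564.5504760742188, -310.09161376953125), (118.86131286621094, 67.57229614257812), 87.05438232421875) [[528.0, -368.0], [595.0, -371.0], [601.0, -252.0], [534.0, -249.0]]
top 0.04 98 ((563.563232421875, -329.2786560058594), (80.43648529052734, 67.57229614257812), 87.05438232421875) [[528.0, -368.0], [595.0, -371.0], [599.0, -291.0], [532.0, -287.0]]
handle 152 ((541.6224365234375, 57.94147872924805), (15.675872802734375, 88.6170883178711), 51.075016021728516) 0.19468211417190956
 mean [0.54118823 0.05791828 0.19468211] ang 140.41083452903268
funnel rim 239 [ 0.62309689 -0.00889265] 0.05914830506062305
reader [0.31593437 0.0180147  0.09737663] ((315.3125, 18.090452194213867), (32.58806610107422, 52.13829803466797), 10.483643531799316)
deck ((542.2722778320312, 58.840946197509766), 151.61936950683594)
  lid 242 [0.6399 0.0939 0.11  ]
  lid 67 [ 0.6334 -0.0173  0.11  ]
  lid 273 [0.5602 0.1613 0.1102]
  lid 261 [ 0.5239 -0.0455  0.1099]
  lid 269 [0.4612 0.1256 0.1104]
  lid 276 [0.4441 0.0224 0.1099]
scene 0.004 657 ((563.4302368164062, -306.10015869140625), (119.9422149
[... 348 characters left out ...]
8906), (17.824203491210938, 89.31133270263672), 50.013572692871094) 0.19376827680285574
 mean [0.54465435 0.06199191 0.19376828] ang 139.60424500149244
funnel rim 286 [ 0.62182465 -0.00572024] 0.05972383621753168
reader [0.312263   0.02256392 0.09734424] ((311.8897705078125, 22.876060485839844), (32.542213439941406, 52.951175689697266), 11.376755714416504)
deck ((541.4232177734375, 62.234832763671875), 152.553466796875)
  lid 263 [0.4447 0.0256 0.1099]
  lid 269 [0.4627 0.1296 0.11  ]
  lid 228 [ 0.5189 -0.0442  0.1102]
  lid 334 [0.5612 0.1651 0.1101]
  lid 100 [ 0.6099 -0.0075  0.1104]
  lid 357 [0.6412 0.0981 0.1098]
[[-0.    -0.962  0.274]
 [-0.001  0.274  0.962]
 [-1.    -0.    -0.001]]
```

```bash
python3 - <<'E'
from h import *
for n in ('top','scene'):
    D=np.load(n+'0.npz');P=D['P'];hsv=cv2.cvtColor(D['px'],cv2.COLOR_RGB2HSV)
    m=(hsv[...,0]>80)&(hsv[...,0]<98)&(hsv[...,1]>120)&(abs(P[...,0]-.46)<.08)&(abs(P[...,1]+.33)<.09)&(P[...,2]>.005)&(P[...,2]<.06)
    q=P[m]; print(n,cv2.boxPoints(cv2.minAreaRect((q[:,:2]*1000).astype(np.float32))).round().tolist()); 
    for y in np.arange(-.36,-.26,.01):
        s=q[abs(q[:,1]-y)<.006]; print(round(y,2), s[:,0].max().round(3) if len(s) else None,end='; ')
    print()
E
```

```text
top [[365.0, -382.0], [424.0, -420.0], [488.0, -320.0], [429.0, -282.0]]
-0.36 0.46; -0.35 0.47; -0.34 0.477; -0.33 0.478; -0.32 0.486; -0.31 0.475; -0.3 0.46; -0.29 0.445; -0.28 0.428; -0.27 None; 
scene [[364.0, -382.0], [423.0, -418.0], [487.0, -315.0], [428.0, -278.0]]
-0.36 0.461; -0.35 0.466; -0.34 0.471; -0.33 0.48; -0.32 0.484; -0.31 0.482; -0.3 0.469; -0.29 0.453; -0.28 0.44; -0.27 None;
```

```bash
cat > go.py <<'E'
from h import *
def Rt(az,tilt=0):
    a,t=np.radians([az,tilt]);z=np.array([np.cos(a),np.sin(a),0]);n=np.array([-np.sin(a),np.cos(a),0])
    x=-(np.array([0,0,np.cos(t)])+n*np.sin(t));return np.c_[x,np.cross(z,x),z]
def row(p,Rm,p0=None,R0=None):
    s=status.observe()
    if p0 is None:p0=s['position']
    if R0 is None:R0=R.from_rotvec(s['ee_rot']).as_matrix()
    d=R0.T@(np.array(p)-p0)/.8;r=R.from_matrix(R0.T@Rm).as_rotvec()/np.radians(60)
    print(np.r_[d,r].round(4).tolist(),'dist',(np.linalg.norm(d)*.8/.0417).round(1),'rot rows',(np.linalg.norm(r)*60/7.16).round(1))
def lipTCP(lip,az,tilt,g=(-5,12)):
    # tcp in bin frame g (mm): x,z
    a,t=np.radians([az,tilt]);n=np.array([-np.sin(a),np.cos(a),0]);up=np.array([0,0,1.])
    f=n*np.cos(t)-up*np.sin(t);u=up*np.cos(t)+n*np.sin(t)
    return np.array(lip)+f*(g[0]-60)/1000+u*(g[1]-20)/1000
def st():
    s=status.observe();Rm=R.from_rotvec(s['ee_rot']).as_matrix()
    print(round(s['clock'],2),s['position'].round(4),'az',np.degrees(np.arctan2(Rm[1,2],Rm[0,2])).round(2),'xdir',Rm[:,0].round(3),'F',s['force'].round(1),'w',round(s['width'],3),'q',s['joints'].round(2))
E
python3 -c "
from go import *
st();row([.40,.15,.36],Rt(36))"
```

```text
0.1 [0.1713 0.6006 0.226 ] az 74.08 xdir [-0.    -0.001 -1.   ] F [-0.5 -0.   0.4] w 1.002 q [-1.4   0.44  0.02  1.57 -0.01  1.13 -0.08]
[-0.1668, -0.4294, -0.4634, 0.6346, -0.0012, 0.0005] dist 12.5 rot rows 5.3
```

Request:
step_arm(
  rows=[
    [-0.74, -0.167, -0.429, -0.463, 0.635, 0, 0],
    [-0.74, -0.167, -0.429, -0.463, 0.635, 0, 0],
    [-0.74, -0.167, -0.429, -0.463, 0.635, 0, 0],
    [-0.74, -0.167, -0.429, -0.463, 0.635, 0, 0],
    [-0.74, -0.167, -0.429, -0.463, 0.635, 0, 0],
    [-0.74, -0.167, -0.429, -0.463, 0.635, 0, 0],
    [-0.74, -0.167, -0.429, -0.463, 0.635, 0, 0],
    [-0.74, -0.167, -0.429, -0.463, 0.635, 0, 0],
    [-0.74, -0.167, -0.429, -0.463, 0.635, 0, 0],
    [-0.74, -0.167, -0.429, -0.463, 0.635, 0, 0],
    [-0.74, -0.167, -0.429, -0.463, 0.635, 0, 0],
    [-0.74, -0.167, -0.429, -0.463, 0.635, 0, 0],
  ],
  newtons=25,
)

```text
clock: 1.1
position: [0.3903, 0.1678, 0.3551]
ee_rot: [-0.491, 1.514, 0.492]
force: [1.6, -0.2, -0.1]
width: 0.872
```

```bash
python3 -c "
from go import *
st();row([.5637,-.315,.20],Rt(-3.4))"
```

```text
1.1 [0.3903 0.1678 0.3551] az 35.98 xdir [-0.  0. -1.] F [ 1.6 -0.2 -0.1] w 0.872 q [-0.98 -0.02  0.44  1.83  0.01  1.33  0.09]
[0.1936, -0.6158, -0.1792, 0.6564, -0.0001, -0.0004] dist 12.9 rot rows 5.5
```

Request:
step_arm(
  rows=[
    [-0.74, 0.194, -0.616, -0.179, 0.656, 0, 0],
    [-0.74, 0.194, -0.616, -0.179, 0.656, 0, 0],
    [-0.74, 0.194, -0.616, -0.179, 0.656, 0, 0],
    [-0.74, 0.194, -0.616, -0.179, 0.656, 0, 0],
    [-0.74, 0.194, -0.616, -0.179, 0.656, 0, 0],
    [-0.74, 0.194, -0.616, -0.179, 0.656, 0, 0],
    [-0.74, 0.194, -0.616, -0.179, 0.656, 0, 0],
    [-0.74, 0.194, -0.616, -0.179, 0.656, 0, 0],
    [-0.74, 0.194, -0.616, -0.179, 0.656, 0, 0],
    [-0.74, 0.194, -0.616, -0.179, 0.656, 0, 0],
    [-0.74, 0.194, -0.616, -0.179, 0.656, 0, 0],
    [-0.74, 0.194, -0.616, -0.179, 0.656, 0, 0],
  ],
)

```text
clock: 2.1
position: [0.5523, -0.2821, 0.2085]
ee_rot: [0.046, 1.571, -0.045]
force: [0.6, 0.9, 0.9]
width: 0.871
```

```bash
python3 -c "
from go import *
st();row([.5637,-.315,.075],Rt(-3.4));row([.5637,-.315,.012],Rt(-3.4))
"
```

```text
2.1 [ 0.5523 -0.2821  0.2085] az -3.35 xdir [-0.001  0.001 -1.   ] F [0.6 0.9 0.9] w 0.871 q [-0.1   0.51  0.75  1.65 -0.38  1.13  0.68]
[0.1668, -0.0404, 0.0168, 0.0008, -0.0009, -0.0006] dist 3.3 rot rows 0.0
[0.2456, -0.0404, 0.0169, 0.0008, -0.0009, -0.0006] dist 4.8 rot rows 0.0
```

Request:
step_arm(
  rows=[
    [-0.74, 0.04, -0.041, 0.017, 0, 0, 0],
    [-0.74, 0.08, -0.041, 0.017, 0, 0, 0],
    [-0.74, 0.12, -0.041, 0.017, 0, 0, 0],
    [-0.74, 0.15, -0.041, 0.017, 0, 0, 0],
    [-0.74, 0.15, -0.041, 0.017, 0, 0, 0],
  ],
)

```text
clock: 2.52
position: [0.5606, -0.312, 0.0843]
ee_rot: [0.05, 1.578, -0.044]
force: [-0.4, 0.9, -0.4]
width: 0.868
```

```bash
python3 - <<'E'
from go import *
st();row([.5637,-.315,.012],Rt(-3.4))
for n in ('top','scene'):
    im=cams.get_image(n);cv2.imwrite(f'pics/{n}1.png',im['pixels'][:,:,::-1])
a=cv2.imread('pics/top1.png')[160:260,310:430];b=cv2.imread('pics/scene1.png')[170:290,140:260]
cv2.imwrite('pics/c1.png',np.hstack([cv2.resize(a,(400,333),interpolation=2),cv2.resize(b,(333,333),interpolation=2)]))
E
```

```text
2.52 [ 0.5606 -0.312   0.0843] az -3.4 xdir [-0.008  0.004 -1.   ] F [-0.4  0.9 -0.4] w 0.868 q [ 0.01  0.68  0.65  1.71 -0.5   0.93  0.8 ]
[0.0903, -0.0039, 0.0048, -0.0001, -0.0079, -0.0033] dist 1.7 rot rows 0.1
```

View pics/c1.png

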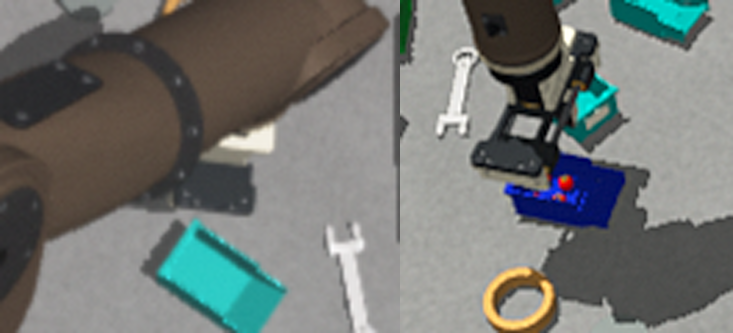

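The gripper straddles the blue bin across its width (bin at about (565,190) in the right half). Descending.

Request:
step_arm(
  rows=[
    [-0.74, 0.02, -0.003, 0.003, 0, 0, 0],
    [-0.74, 0.04, -0.003, 0.003, 0, 0, 0],
    [-0.74, 0.06, -0.003, 0.003, 0, 0, 0],
    [-0.74, 0.075, -0.003, 0.003, 0, 0, 0],
    [-0.74, 0.083, -0.003, 0.003, 0, 0, 0],
    [-0.74, 0.083, -0.003, 0.003, 0, 0, 0],
    [-0.74, 0.083, -0.003, 0.003, 0, 0, 0],
  ],
)

```text
clock: 3.2
position: [0.5663, -0.3168, 0.0242]
ee_rot: [0.046, 1.57, -0.047]
force: [-0.0, -0.1, -0.1]
width: 0.869
```

```bash
python3 - <<'E'
from go import *
st();row([.5637,-.315,.013],Rt(-3.4))
E
```

```text
3.2 [ 0.5663 -0.3168  0.0242] az -3.38 xdir [ 0.001 -0.    -1.   ] F [-0.  -0.1 -0.1] w 0.869 q [ 0.05  0.76  0.6   1.73 -0.56  0.83  0.85]
[0.0139, 0.002, -0.0034, 0.0004, 0.0007, 0.0003] dist 0.3 rot rows 0.0
```

Request:
step_arm(
  rows=[
    [-0.74, 0.01, 0.002, -0.003, 0, 0, 0],
    [-0.74, 0.014, 0.002, -0.003, 0, 0, 0],
    [-0.74, 0.014, 0.002, -0.003, 0, 0, 0],
    [0, 0.014, 0.002, -0.003, 0, 0, 0],
    [0, 0.014, 0.002, -0.003, 0, 0, 0],
    [0, 0.014, 0.002, -0.003, 0, 0, 0],
    [0, 0.014, 0.002, -0.003, 0, 0, 0],
    [0, 0.014, 0.002, -0.003, 0, 0, 0],
  ],
  newtons=25,
)

```text
clock: 3.87
position: [0.5638, -0.3149, 0.0125]
ee_rot: [0.046, 1.57, -0.046]
force: [0.1, 0.4, 1.1]
width: 0.715
```

```bash
python3 - <<'E'
from go import *
st()
E
```

```text
3.87 [ 0.5638 -0.3149  0.0125] az -3.38 xdir [ 0. -0. -1.] F [0.1 0.4 1.1] w 0.715 q [ 0.05  0.77  0.59  1.75 -0.57  0.8   0.86]
```

Request:
step_arm(
  rows=[
    [0, -0.01, 0, 0, 0, 0, 0],
    [0, -0.03, 0, 0, 0, 0, 0],
    [0, -0.055, 0, 0, 0, 0, 0],
    [0, -0.085, 0, 0, 0, 0, 0],
    [0, -0.12, 0, 0, 0, 0, 0],
    [0, -0.16, 0, 0, 0, 0, 0],
    [0, -0.2, 0, 0, 0, 0, 0],
    [0, -0.24, 0, 0, 0, 0, 0],
    [0, -0.27, 0, 0, 0, 0, 0],
    [0, -0.29, 0, 0, 0, 0, 0],
    [0, -0.3, 0, 0, 0, 0, 0],
    [0, -0.3, 0, 0, 0, 0, 0],
  ],
)

```text
clock: 4.87
position: [0.564, -0.3153, 0.2543]
ee_rot: [0.046, 1.567, -0.047]
force: [0.2, -0.2, -1.1]
width: 0.719
```

```bash
python3 - <<'E'
from go import *
st()
t=lipTCP([.6575,-.007,.225],90,0);print(t)
row([.68,-.16,.245],Rt(43))
row(t,Rt(90),p0=np.array([.68,-.16,.245]),R0=Rt(43))
im=cams.get_image('scene');cv2.imwrite('pics/s2.png',im['pixels'][:,:,::-1][90:330,100:420])
E
```

```text
4.87 [ 0.564  -0.3153  0.2543] az -3.39 xdir [ 0.003 -0.001 -1.   ] F [ 0.2 -0.2 -1.1] w 0.719 q [-0.05  0.52  0.76  1.52 -0.37  1.24  0.7 ]
[ 0.7225 -0.007   0.217 ]
[0.0118, 0.2024, 0.1332, -0.7732, 0.0022, 0.0019] dist 4.7 rot rows 6.5
[0.035, 0.1036, 0.1693, -0.7833, 0.0, 0.0] dist 3.9 rot rows 6.6
```

View pics/s2.png

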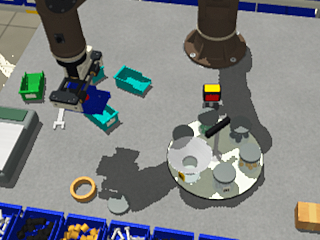

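The bin is lifted, seen at (95,100) in the crop. Carrying it gently round to the far side of the funnel.

Request:
step_arm(
  rows=[
    [0, 0.001, 0.01, 0.005, -0.03, 0, 0],
    [0, 0.002, 0.025, 0.016, -0.1, 0, 0],
    [0, 0.003, 0.045, 0.03, -0.18, 0, 0],
    [0, 0.004, 0.068, 0.045, -0.26, 0, 0],
    [0, 0.005, 0.092, 0.06, -0.35, 0, 0],
    [0, 0.007, 0.117, 0.076, -0.44, 0, 0],
    [0, 0.008, 0.142, 0.092, -0.53, 0, 0],
    [0, 0.009, 0.164, 0.107, -0.62, 0, 0],
    [0, 0.01, 0.182, 0.12, -0.69, 0, 0],
    [0, 0.011, 0.195, 0.129, -0.74, 0, 0],
    [0, 0.012, 0.202, 0.133, -0.773, 0, 0],
    [0, 0.012, 0.202, 0.133, -0.773, 0, 0],
  ],
)

```text
clock: 5.92
position: [0.6796, -0.157, 0.2405]
ee_rot: [-0.589, 1.491, 0.593]
force: [-0.1, 0.2, -1.9]
width: 0.72
```

```bash
python3 - <<'E'
from go import *
st()
row([.7225,-.007,.225],Rt(90))
E
```

```text
5.92 [ 0.6796 -0.157   0.2405] az 43.29 xdir [-0.003  0.002 -1.   ] F [-0.1  0.2 -1.9] w 0.72 q [-0.15  0.58  0.52  1.38 -0.29  1.26  1.14]
[0.0196, 0.0996, 0.1676, -0.7784, 0.0004, -0.003] dist 3.8 rot rows 6.5
```

Request:
step_arm(
  rows=[
    [0, 0.001, 0.004, 0.006, -0.03, 0, 0],
    [0, 0.003, 0.012, 0.02, -0.1, 0, 0],
    [0, 0.005, 0.022, 0.037, -0.18, 0, 0],
    [0, 0.007, 0.034, 0.057, -0.26, 0, 0],
    [0, 0.009, 0.046, 0.077, -0.35, 0, 0],
    [0, 0.011, 0.058, 0.097, -0.44, 0, 0],
    [0, 0.013, 0.07, 0.117, -0.53, 0, 0],
    [0, 0.015, 0.08, 0.135, -0.62, 0, 0],
    [0, 0.017, 0.09, 0.15, -0.69, 0, 0],
    [0, 0.019, 0.096, 0.162, -0.74, 0, 0],
    [0, 0.02, 0.1, 0.168, -0.778, 0, 0],
    [0, 0.02, 0.1, 0.168, -0.778, 0, 0],
  ],
)

```text
clock: 6.92
position: [0.7227, -0.0084, 0.226]
ee_rot: [-1.206, 1.211, 1.208]
force: [-0.1, 0.0, -1.6]
width: 0.716
```

```bash
python3 - <<'E'
from go import *
st()
for n in ('top','scene'):
    im=cams.get_image(n);cv2.imwrite(f'pics/{n}3.png',im['pixels'][:,:,::-1])
a=cv2.imread('pics/top3.png')[120:260,200:340];b=cv2.imread('pics/scene3.png')[170:310,220:360]
cv2.imwrite('pics/c3.png',np.hstack([cv2.resize(a,(400,400),interpolation=2),cv2.resize(b,(400,400),interpolation=2)]))
for z,t in ((.20,24),(.175,34),(.168,44),(.168,54)):
    row(lipTCP([.6575,-.007,z],90,t),Rt(90,t))
E
```

```text
6.92 [ 0.7227 -0.0084  0.226 ] az 89.86 xdir [-0.001  0.001 -1.   ] F [-0.1  0.  -1.6] w 0.716 q [-0.24  0.61  0.31  1.31 -0.18  1.25  1.65]
[0.0092, 0.0031, 0.0046, -0.0073, -0.0022, -0.4006] dist 0.2 rot rows 3.4
[0.0272, 0.0085, 0.0045, -0.0071, -0.0029, -0.5672] dist 0.6 rot rows 4.8
[0.0239, 0.016, 0.0045, -0.0069, -0.0035, -0.7339] dist 0.6 rot rows 6.2
[0.0133, 0.0256, 0.0044, -0.0066, -0.0042, -0.9006] dist 0.6 rot rows 7.5
```

View pics/c3.png

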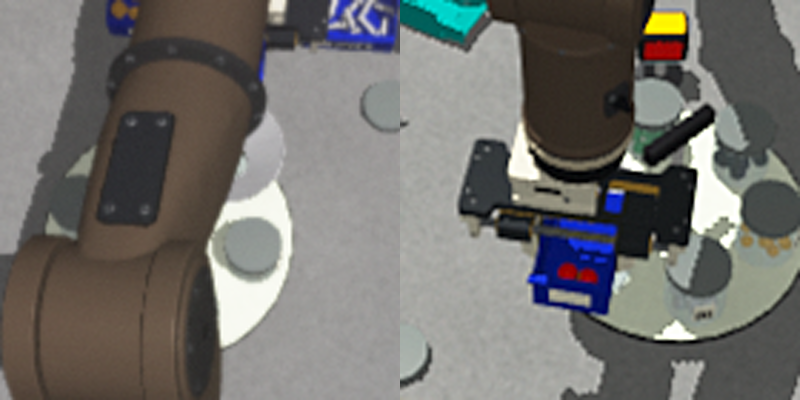

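The scene crop shows the bin held at (575,260), its back wall towards the camera and nose towards the base, with knobs still inside. The first part of the tilt stays below the rolling angle.

Request:
step_arm(
  rows=[
    [0, 0.002, 0, 0.002, 0, 0, -0.06],
    [0, 0.004, 0.001, 0.004, -0.003, 0, -0.15],
    [0, 0.006, 0.002, 0.005, -0.007, 0, -0.24],
    [0, 0.008, 0.003, 0.005, -0.007, 0, -0.33],
    [0, 0.009, 0.003, 0.005, -0.007, -0.002, -0.4],
    [0, 0.009, 0.003, 0.005, -0.007, -0.002, -0.4],
    [0, 0.009, 0.003, 0.005, -0.007, -0.002, -0.4],
  ],
)

```text
clock: 7.6
position: [0.7193, -0.0069, 0.2195]
ee_rot: [-1.377, 0.897, 0.897]
force: [-0.1, 0.2, -1.5]
width: 0.718
```

```bash
python3 - <<'E'
from go import *
st()
for n in ('top','scene'):
    im=cams.get_image(n);cv2.imwrite(f'pics/{n}4.png',im['pixels'][:,:,::-1])
a=cv2.imread('pics/top4.png')[120:260,200:340];b=cv2.imread('pics/scene4.png')[170:310,220:360]
cv2.imwrite('pics/c4.png',np.hstack([cv2.resize(a,(400,400),interpolation=2),cv2.resize(b,(400,400),interpolation=2)]))
for z,t in ((.180,28),(.17,31),(.168,36),(.168,40),(.168,46),(.168,50),(.168,54)):
    row(lipTCP([.6575,-.007,z],90,t),Rt(90,t))
E
```

```text
7.6 [ 0.7193 -0.0069  0.2195] az 89.97 xdir [ 0.404  0.    -0.915] F [-0.1  0.2 -1.5] w 0.718 q [-0.3   0.38  0.29  1.78 -0.16  0.58  1.64]
[0.0178, 0.0122, -0.001, 0.0003, 0.0007, -0.0668] dist 0.4 rot rows 0.6
[0.025, 0.0172, -0.001, 0.0003, 0.0007, -0.1168] dist 0.6 rot rows 1.0
[0.0201, 0.0185, -0.001, 0.0003, 0.0007, -0.2001] dist 0.5 rot rows 1.7
[0.0145, 0.0192, -0.001, 0.0003, 0.0007, -0.2668] dist 0.5 rot rows 2.2
[0.0061, 0.021, -0.001, 0.0002, 0.0007, -0.3668] dist 0.4 rot rows 3.1
[0.0006, 0.0226, -0.0009, 0.0002, 0.0008, -0.4335] dist 0.4 rot rows 3.6
[-0.0047, 0.0247, -0.0009, 0.0002, 0.0008, -0.5001] dist 0.5 rot rows 4.2
```

View pics/c4.png

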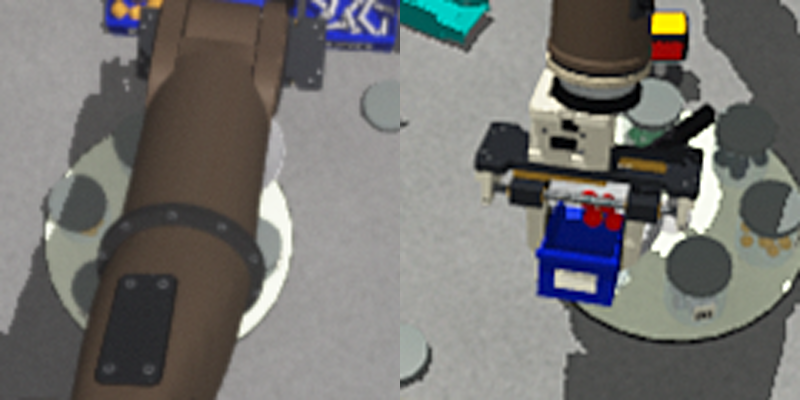

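```bash
cat > fk.py <<'E'
from go import *
from scipy.optimize import least_squares
D=[([-1.396,.435,.025,1.574,-.012,1.134,-.075],[.1713,.6005,.226]),
([-.98,-.02,.44,1.83,.01,1.33,.09],[.3903,.1678,.3551]),
([-.1,.51,.75,1.65,-.38,1.13,.68],[.5523,-.2821,.2085]),
([.05,.77,.59,1.75,-.57,.8,.86],[.5638,-.3149,.0125]),
([-.05,.52,.76,1.52,-.37,1.24,.70],[.564,-.3153,.2543]),
([-.15,.58,.52,1.38,-.29,1.26,1.14],[.6796,-.157,.2405]),
([-.24,.61,.31,1.31,-.18,1.25,1.65],[.7227,-.0084,.226]),
([-.3,.38,.29,1.78,-.16,.58,1.64],[.7193,-.0069,.2195])]
s=status.observe()
D[-1]=(s['joints'],s['position'])
ry=lambda q:R.from_euler('y',q).as_matrix();rz=lambda q:R.from_euler('z',q).as_matrix()
def fk(q,p,sg):
    h,a,b,L,o2,o3,o1=p[:7]
    M=rz(sg[0]*q[0]+o1);x=np.array([0,0,h])
    M=M@ry(q[1]);x=x+M@[0,o2,a];M=M@rz(sg[1]*q[2])
    M=M@ry(q[3]);x=x+M@[0,o3,b];M=M@rz(sg[2]*q[4])
    M=M@ry(q[5]);x=x+M@[p[7],p[8],L];return x,M
import itertools
if __name__=='__main__':
  for sg in itertools.product((1,-1),repeat=3):
    f=lambda p:np.concatenate([fk(q,p,sg)[0]-x for q,x in D])
    r=least_squares(f,[.3,.4,.4,.25,0,0,0,0,0],x_scale=.1)
    print(sg,r.cost,r.x.round(3),abs(r.fun).max().round(4))
    M=fk(D[-1][0],r.x,sg)[1];print(M[:,2].round(3))
E
python3 fk.py
```

```text
(1, 1, 1) 0.38311481461329633 [ 0.842  0.888  0.171  1.227  1.261 -0.368 -0.489  0.765 -0.546] 0.4991
[ 0.359 -0.191 -0.914]
(1, 1, -1) 0.46632040706372185 [-0.287  0.93  -0.148  0.307  1.382 -1.695 -0.84   0.517  0.624] 0.606
[ 0.407 -0.188 -0.894]
(1, -1, 1) 0.21815991595051826 [ 0.921  0.773  0.188  1.211 -1.098  1.639  0.467  0.539 -0.191] 0.3955
[ 0.385 -0.228 -0.894]
(1, -1, -1) 0.35436091510686096 [ 0.18   0.683 -0.028  0.495 -0.906  0.243 -0.746  0.603  0.837] 0.4406
[ 0.094 -0.396 -0.914]
(-1, 1, 1) 0.03158723477388995 [ 0.065  0.522  0.272  0.173 -0.927 -0.063  0.805  0.075  0.377] 0.1531
[ 0.07   0.401 -0.914]
(-1, 1, -1) 0.0299057092932805 [-0.241  0.383  0.194 -0.211 -1.013  0.783  0.821 -0.098 -0.355] 0.1065
[-0.112  0.434 -0.894]
(-1, -1, 1) 0.006682411874442688 [-0.076  0.629  0.337  0.123 -0.095 -0.125  0.164 -0.046  0.087] 0.0928
[ 0.435 -0.109 -0.894]
(-1, -1, -1) 2.1075215956466723e-05 [ 0.268  0.559  0.422  0.37  -0.039 -0.017  0.011 -0.004 -0.004] 0.0028
[ 0.407  0.005 -0.914]
```

```bash
cat > ik.py <<'E'
from fk import *
sg=(-1,-1,-1)
P=np.array([.268,.559,.422,.37,-.039,-.017,.011,-.004,-.004])
lo=np.array([-2.62,-.44,-1.27,.08,-1.32,.12])+.04;hi=np.array([2.62,2.09,1.32,2.57,4.46,2.0])-.04
def ik(p,xd,q0):
    best=None
    for k in range(6):
        g=q0 if k==0 else np.clip(q0+np.random.default_rng(k).normal(0,.5,6),lo+.01,hi-.01)
        f=lambda q:np.r_[(fk(q,P,sg)[0]-p)*10,(fk(q,P,sg)[1][:,2]-xd)*3,.01*(q-q0)]
        r=least_squares(f,np.clip(g,lo+.01,hi-.01),bounds=(lo,hi))
        if best is None or r.cost<best.cost:best=r
    x,M=fk(best.x,P,sg);return best.x,np.linalg.norm(x-p)*1000,np.degrees(np.arccos(np.clip(M[:,2]@xd,-1,1)))
if __name__=='__main__':
    q0=status.observe()['joints'][:6]
    for az in (90,60,30,0,120,150):
        a=np.radians(az);n=np.array([-np.sin(a),np.cos(a)])
        lip=np.r_[np.array([.6225,-.007])-.035*n,.168]
        for t in (36,44,50,54):
            q,e,er=ik(lipTCP(lip,az,t),Rt(az,t)[:,0],q0);print(az,t,q.round(2),e.round(1),er.round(1))
E
python3 ik.py
```

```text
90 36 [-0.3   0.35  0.26  2.02 -0.2   0.16] 0.0 0.0
90 44 [ 0.26  0.36 -0.43  2.1   1.86  0.23] 0.0 0.0
90 50 [ 0.46  0.41 -0.69  2.17  2.24  0.41] 0.0 0.0
90 54 [ 0.47  0.43 -0.71  2.22  2.43  0.51] 0.0 0.0
60 36 [-0.74  0.44  0.73  2.    0.3   0.3 ] 0.0 0.0
60 44 [-0.57  0.37  0.4   2.09  1.28  0.38] 0.0 0.0
60 50 [-0.42  0.37  0.14  2.15  1.62  0.56] 0.0 0.0
60 54 [-0.4   0.38  0.07  2.19  1.76  0.66] 0.0 0.0
30 36 [-0.66  0.48  0.55  1.87  0.54  0.71] 0.0 0.0
30 44 [-0.75  0.5   0.57  1.93  0.77  0.72] 0.0 0.0
30 50 [-0.79  0.52  0.54  1.97  0.93  0.77] 0.0 0.0
30 54 [-0.8   0.54  0.52  1.99  1.02  0.81] 0.0 0.0
0 36 [-0.61  0.57  0.51  1.7   0.4   1.07] 0.0 0.0
0 44 [-0.69  0.63  0.55  1.7   0.49  1.12] 0.0 0.0
0 50 [-0.74  0.67  0.58  1.7   0.54  1.16] 0.0 0.0
0 54 [-0.78  0.71  0.59  1.7   0.57  1.19] 0.0 0.0
120 36 [ 0.01  0.38  0.02  1.94 -0.89  0.41] 0.0 0.0
120 44 [ 0.33  0.39 -0.32  2.02 -1.28  0.28] 0.0 0.0
120 50 [ 0.71  0.48 -0.77  2.03 -1.28  0.16] 4.7 2.0
120 54 [ 0.83  0.53 -0.89  2.03 -1.28  0.16] 9.9 4.3
150 36 [ 0.04  0.45  0.1   1.82 -0.9   0.82] 0.0 0.0
150 44 [ 0.11  0.46  0.1   1.87 -1.11  0.87] 0.0 0.0
150 50 [ 0.16  0.48  0.1   1.91 -1.25  0.94] 0.0 0.0
150 54 [ 0.29  0.51 -0.03  1.92 -1.28  0.93] 0.0 0.0
```

```bash
cat > q7.py <<'E'
from ik import *
Q=[([.05,.77,.59,1.75,-.57,.8],.86,-3.38,0),([-.24,.61,.31,1.31,-.18,1.25],1.65,89.86,0),([-1.396,.435,.025,1.574,-.012,1.134],-.075,74.08,0),([-.15,.58,.52,1.38,-.29,1.26],1.14,43.29,0)]
def ang(q,az,t):
    M=fk(q,P,sg)[1];z=M.T@Rt(az,t)[:,2];return np.arctan2(z[1],z[0])
o=[]
for q,q7,az,t in Q: a=ang(np.array(q),az,t);o.append((a+q7));
print(np.round(o,2),[round(ang(np.array(q),az,t)-q7,2) for q,q7,az,t in Q])
off=o[0]
if __name__=='__main__':
  for az in (30,45,15):
    q0=status.observe()['joints'][:6]
    a=np.radians(az);n=np.array([-np.sin(a),np.cos(a)])
    for t,z in ((0,.225),(25,.2),(36,.168),(44,.168),(50,.168),(54,.168)):
        lip=np.r_[np.array([.6225,-.007])-.035*n,z]
        q0,e,er=ik(lipTCP(lip,az,t),Rt(az,t)[:,0],q0);v=off-ang(q0,az,t);v=(v+np.pi)%(2*np.pi)-np.pi
        print(az,t,q0.round(2),e.round(1),er.round(1),'q7',v.round(2))
E
python3 q7.py
```

```text
[ 3.15  3.16 -3.13  3.15] [np.float64(1.43), np.float64(-0.14), np.float64(-2.98), np.float64(0.87)]
30 0 [-0.15  0.54  0.34  1.46 -0.19  1.17] 0.0 0.0 q7 0.74
30 25 [-0.43  0.43  0.38  1.73  0.32  0.85] 0.0 0.0 q7 0.23
30 36 [-0.57  0.46  0.42  1.86  0.63  0.75] 0.0 0.0 q7 -0.13
30 44 [-0.67  0.48  0.46  1.92  0.83  0.77] 0.0 0.0 q7 -0.37
30 50 [-0.74  0.51  0.48  1.96  0.96  0.8 ] 0.0 0.0 q7 -0.54
30 54 [-0.78  0.53  0.49  1.99  1.04  0.83] 0.0 0.0 q7 -0.64
45 0 [-0.16  0.57  0.33  1.4  -0.19  1.2 ] 0.0 0.0 q7 0.98
45 25 [-0.42  0.41  0.38  1.76  0.28  0.73] 0.0 0.0 q7 0.51
45 36 [-0.59  0.43  0.46  1.94  0.66  0.55] 0.0 0.0 q7 0.07
45 44 [-0.71  0.44  0.53  2.03  0.98  0.54] 0.0 0.0 q7 -0.3
45 50 [-0.79  0.46  0.56  2.08  1.21  0.57] 0.0 0.0 q7 -0.57
45 54 [-0.83  0.48  0.57  2.12  1.34  0.61] 0.0 0.0 q7 -0.73
15 0 [-0.15  0.5   0.35  1.52 -0.18  1.15] 0.0 0.0 q7 0.5
15 25 [-0.44  0.46  0.39  1.7   0.32  0.97] 0.0 0.0 q7 -0.0
15 36 [-0.56  0.51  0.41  1.78  0.55  0.93] 0.0 0.0 q7 -0.28
15 44 [-0.65  0.54  0.43  1.81  0.69  0.97] 0.0 0.0 q7 -0.44
15 50 [-0.71  0.58  0.45  1.83  0.77  1.01] 0.0 0.0 q7 -0.55
15 54 [-0.74  0.6   0.46  1.84  0.82  1.04] 0.0 0.0 q7 -0.62
```

```bash
python3 - <<'E'
from go import *
a=np.radians(30);n=np.array([-np.sin(a),np.cos(a)]);lip=np.r_[np.array([.6225,-.007])-.035*n,.235]
p=lipTCP(lip,30,0);print(p)
row([.72,-.007,.245],Rt(90,8))
row([.70,-.05,.245],Rt(60,4)); row(p,Rt(30,4))
E
```

```text
[ 0.6725     -0.09360254  0.227     ]
[-0.0289, -0.0105, -0.0009, 0.0005, 0.0006, 0.2665] dist 0.6 rot rows 2.2
[-0.0391, 0.0124, -0.0547, 0.4881, 0.1221, 0.3254] dist 1.3 rot rows 5.0
[-0.0326, 0.053, -0.1092, 0.9754, 0.2436, 0.3018] dist 2.4 rot rows 8.8
```

Request:
step_arm(
  rows=[
    [0, -0.01, -0.003, 0, 0, 0, 0.08],
    [0, -0.02, -0.007, 0, 0, 0, 0.18],
    [0, -0.03, -0.008, -0.005, 0.06, 0.015, 0.27],
    [0, -0.034, -0.003, -0.018, 0.16, 0.04, 0.29],
    [0, -0.037, 0.003, -0.03, 0.27, 0.07, 0.31],
    [0, -0.039, 0.008, -0.043, 0.38, 0.095, 0.32],
    [0, -0.039, 0.013, -0.055, 0.49, 0.12, 0.325],
    [0, -0.038, 0.022, -0.067, 0.6, 0.15, 0.32],
    [0, -0.037, 0.031, -0.08, 0.71, 0.18, 0.315],
    [0, -0.035, 0.041, -0.093, 0.82, 0.21, 0.31],
    [0, -0.034, 0.049, -0.104, 0.92, 0.23, 0.305],
    [0, -0.033, 0.053, -0.109, 0.975, 0.244, 0.302],
  ],
)

```text
clock: 8.7
position: [0.6719, -0.0946, 0.2266]
ee_rot: [-0.459, 1.515, 0.35]
force: [0.1, -0.5, -1.6]
width: 0.715
```

```bash
python3 - <<'E'
from go import *
st()
a=np.radians(30);n=np.array([-np.sin(a),np.cos(a)]);
for z,t in ((.225,8),(.2,18),(.19,24)):
    row(lipTCP(np.r_[np.array([.6225,-.007])-.035*n,z],30,t),Rt(30,t))
E
```

```text
8.7 [ 0.6719 -0.0946  0.2266] az 29.66 xdir [ 0.034 -0.062 -0.997] F [ 0.1 -0.5 -1.6] w 0.715 q [-0.35  0.54  0.6   1.51 -0.27  1.14  0.8 ]
[0.0005, 0.0002, 0.0013, -0.0054, -0.0022, -0.0656] dist 0.0 rot rows 0.6
[0.0174, 0.0029, 0.0013, -0.0052, -0.0026, -0.2323] dist 0.3 rot rows 1.9
[0.0215, 0.0053, 0.0013, -0.0051, -0.0029, -0.3323] dist 0.4 rot rows 2.8
```

Request:
step_arm(
  rows=[
    [0, 0.003, 0, 0.001, -0.005, 0, -0.07],
    [0, 0.008, 0.001, 0.001, -0.005, -0.002, -0.14],
    [0, 0.015, 0.002, 0.001, -0.005, -0.002, -0.21],
    [0, 0.018, 0.004, 0.001, -0.005, -0.002, -0.27],
    [0, 0.021, 0.005, 0.001, -0.005, -0.003, -0.33],
    [0, 0.021, 0.005, 0.001, -0.005, -0.003, -0.33],
    [0, 0.021, 0.005, 0.001, -0.005, -0.003, -0.33],
    [0, 0.021, 0.005, 0.001, -0.005, -0.003, -0.33],
  ],
)

```text
clock: 9.37
position: [0.6718, -0.0906, 0.2102]
ee_rot: [-0.715, 1.398, 0.09]
force: [1.0, -0.6, -1.0]
width: 0.717
```

```bash
python3 - <<'E'
from go import *
st()
a=np.radians(30);n=np.array([-np.sin(a),np.cos(a)]);
for z,t in ((.176,29),(.17,32),(.168,36),(.168,40),(.168,44),(.168,48),(.168,52)):
    row(lipTCP(np.r_[np.array([.6225,-.007])-.035*n,z],30,t),Rt(30,t))
for n in ('top','scene'):
    im=cams.get_image(n);cv2.imwrite(f'pics/{n}5.png',im['pixels'][:,:,::-1])
a=cv2.imread('pics/top5.png')[120:260,200:340];b=cv2.imread('pics/scene5.png')[170:310,220:360]
cv2.imwrite('pics/c5.png',np.hstack([cv2.resize(a,(400,400),interpolation=2),cv2.resize(b,(400,400),interpolation=2)]))
E
```

```text
9.37 [ 0.6718 -0.0906  0.2102] az 30.38 xdir [ 0.205 -0.347 -0.915] F [ 1.  -0.6 -1. ] w 0.717 q [-0.68  0.52  0.78  1.75  0.    0.79  0.52]
[0.0105, 0.0064, -0.0011, 0.005, 0.0043, -0.0868] dist 0.2 rot rows 0.7
[0.013, 0.0094, -0.0011, 0.0049, 0.0044, -0.1368] dist 0.3 rot rows 1.1
[0.0096, 0.0107, -0.0011, 0.0047, 0.0046, -0.2035] dist 0.3 rot rows 1.7
[0.0039, 0.0114, -0.0011, 0.0046, 0.0047, -0.2701] dist 0.2 rot rows 2.3
[-0.0017, 0.0125, -0.001, 0.0044, 0.0049, -0.3368] dist 0.2 rot rows 2.8
[-0.0072, 0.014, -0.001, 0.0043, 0.0051, -0.4035] dist 0.3 rot rows 3.4
[-0.0126, 0.0159, -0.001, 0.0041, 0.0052, -0.4701] dist 0.4 rot rows 3.9
```

View pics/c5.png

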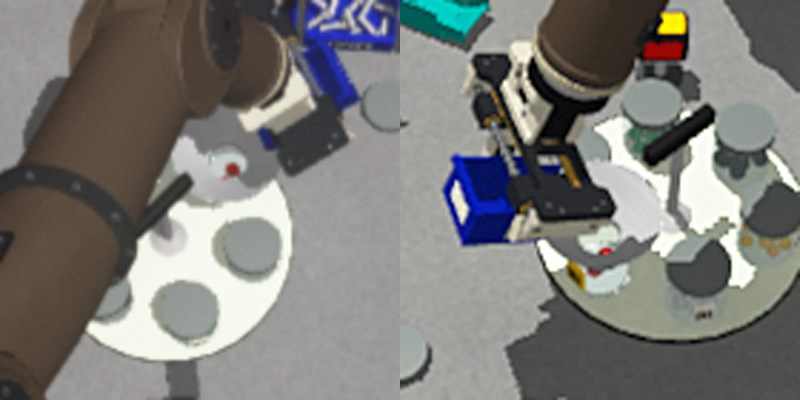

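A red knob already shows down in the jar, at (232,168) in the top crop and (600,255) in the scene crop. Continuing the tilt slowly.

Request:
step_arm(
  rows=[
    [0, 0.005, 0.003, -0.001, 0.003, 0.003, -0.04],
    [0, 0.01, 0.006, -0.001, 0.005, 0.004, -0.08],
    [0, 0.012, 0.009, -0.001, 0.005, 0.004, -0.12],
    [0, 0.011, 0.01, -0.001, 0.005, 0.004, -0.16],
    [0, 0.01, 0.011, -0.001, 0.005, 0.004, -0.2],
    [0, 0.007, 0.011, -0.001, 0.005, 0.004, -0.235],
    [0, 0.004, 0.011, -0.001, 0.005, 0.004, -0.27],
    [0, 0.001, 0.012, -0.001, 0.005, 0.005, -0.305],
    [0, -0.002, 0.013, -0.001, 0.004, 0.005, -0.34],
    [0, -0.005, 0.013, -0.001, 0.004, 0.005, -0.37],
    [0, -0.007, 0.014, -0.001, 0.004, 0.005, -0.4],
    [0, -0.007, 0.014, -0.001, 0.004, 0.005, -0.4],
  ],
)

```text
clock: 10.47
position: [0.664, -0.079, 0.2092]
ee_rot: [-0.992, 1.227, -0.244]
force: [-0.7, -0.5, -1.8]
width: 0.716
```

```bash
python3 - <<'E'
from go import *
st()
a=np.radians(30);n=np.array([-np.sin(a),np.cos(a)]);
for z,t in ((.168,48),(.168,52),(.168,56)):
    row(lipTCP(np.r_[np.array([.6225,-.007])-.035*n,z],30,t),Rt(30,t))
for n in ('top','scene'):
    im=cams.get_image(n);cv2.imwrite(f'pics/{n}6.png',im['pixels'][:,:,::-1])
a=cv2.imread('pics/top6.png')[120:260,200:340];b=cv2.imread('pics/scene6.png')[170:310,220:360]
cv2.imwrite('pics/c6.png',np.hstack([cv2.resize(a,(400,400),interpolation=2),cv2.resize(b,(400,400),interpolation=2)]))
E
```

```text
10.47 [ 0.664  -0.079   0.2092] az 30.08 xdir [ 0.371 -0.642 -0.671] F [-0.7 -0.5 -1.8] w 0.716 q [-1.11  0.75  1.14  1.97  0.24  0.5   0.12]
[-0.0002, -0.0027, 0.0, 0.0021, -0.0001, -0.0022] dist 0.1 rot rows 0.0
[-0.0059, -0.0031, 0.0, 0.0021, -0.0, -0.0688] dist 0.1 rot rows 0.6
[-0.0116, -0.0032, 0.0, 0.0021, 0.0, -0.1355] dist 0.2 rot rows 1.1
```

View pics/c6.png

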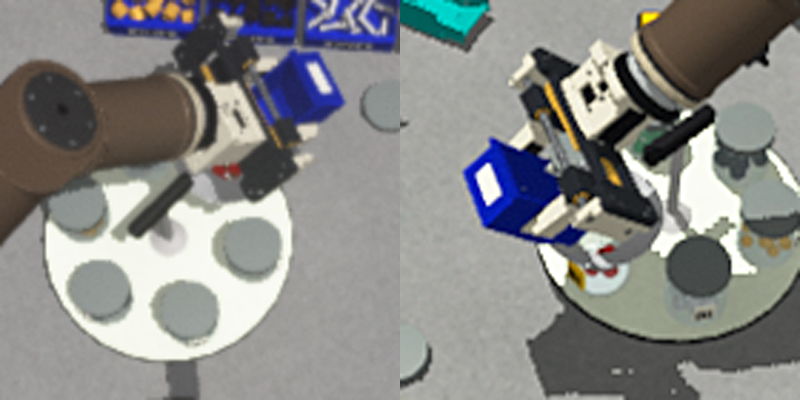

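Several knobs are in the jar at (605,260) in the scene crop. A little more tilt follows, to empty the bin fully.

Request:
step_arm(
  rows=[
    [0, -0.004, -0.003, 0, 0.002, 0, -0.04],
    [0, -0.007, -0.003, 0, 0.002, 0, -0.08],
    [0, -0.007, -0.003, 0, 0.002, 0, -0.08],
    [0, -0.007, -0.003, 0, 0.002, 0, -0.08],
    [0, -0.007, -0.003, 0, 0.002, 0, -0.08],
  ],
)

```text
clock: 10.98
position: [0.6626, -0.0784, 0.2159]
ee_rot: [-1.039, 1.187, -0.31]
force: [-0.5, -0.4, -1.6]
width: 0.717
```

```bash
python3 - <<'E'
from go import *
st()
a=np.radians(30);n=np.array([-np.sin(a),np.cos(a)]);
for z,t in ((.19,35),(.22,18),(.24,0)):
    row(lipTCP(np.r_[np.array([.6225,-.007])-.045*n,z],30,t),Rt(30,t))
for n in ('top','scene'):
    im=cams.get_image(n);cv2.imwrite(f'pics/{n}7.png',im['pixels'][:,:,::-1])
a=cv2.imread('pics/top7.png')[140:220,240:320];b=cv2.imread('pics/scene7.png')[210:280,250:320]
cv2.imwrite('pics/c7.png',np.hstack([cv2.resize(a,(400,400),interpolation=2),cv2.resize(b,(400,400),interpolation=2)]))
E
```

```text
10.98 [ 0.6626 -0.0784  0.2159] az 29.9 xdir [ 0.397 -0.688 -0.608] F [-0.5 -0.4 -1.6] w 0.717 q [-1.17  0.82  1.2   2.    0.26  0.47  0.06]
[0.0171, -0.0208, 0.0013, -0.0024, 0.0001, 0.2922] dist 0.5 rot rows 2.4
[0.0146, -0.0373, 0.0013, -0.0024, 0.0004, 0.5756] dist 0.8 rot rows 4.8
[0.0157, -0.0374, 0.0013, -0.0023, 0.0008, 0.8756] dist 0.8 rot rows 7.3
```

View pics/c7.png

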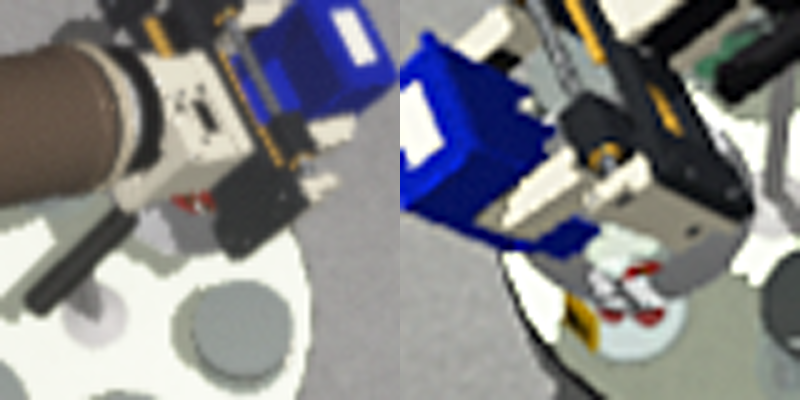

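At least three or four knobs can be made out in the jar, near (635,295). Levelling the bin and lifting away.

Request:
step_arm(
  rows=[
    [0, 0.006, -0.006, 0, 0, 0, 0.09],
    [0, 0.012, -0.014, 0.001, 0, 0, 0.19],
    [0, 0.017, -0.021, 0.001, -0.002, 0, 0.29],
    [0, 0.016, -0.027, 0.001, -0.002, 0, 0.39],
    [0, 0.015, -0.032, 0.001, -0.002, 0, 0.49],
    [0, 0.015, -0.037, 0.001, -0.002, 0, 0.58],
    [0, 0.015, -0.037, 0.001, -0.002, 0, 0.68],
    [0, 0.015, -0.037, 0.001, -0.002, 0.001, 0.78],
    [0, 0.016, -0.037, 0.001, -0.002, 0.001, 0.87],
    [0, 0.016, -0.037, 0.001, -0.002, 0.001, 0.876],
  ],
)

```text
clock: 11.92
position: [0.677, -0.1085, 0.2328]
ee_rot: [-0.404, 1.532, 0.405]
force: [-0.9, -1.3, -1.0]
width: 0.719
```

```bash
python3 - <<'E'
from go import *
st()
row([.58,-.29,.24],Rt(-3.4))
E
```

```text
11.92 [ 0.677  -0.1085  0.2328] az 29.57 xdir [ 0.     0.001 -1.   ] F [-0.9 -1.3 -1. ] w 0.719 q [-0.26  0.57  0.56  1.43 -0.31  1.23  0.86]
[-0.0092, -0.1375, -0.2174, 0.5496, 0.0005, -0.0009] dist 4.9 rot rows 4.6
```

Request:
step_arm(
  rows=[
    [0, -0.001, -0.01, -0.016, 0.04, 0, 0],
    [0, -0.003, -0.025, -0.04, 0.1, 0, 0],
    [0, -0.005, -0.045, -0.07, 0.18, 0, 0],
    [0, -0.007, -0.07, -0.11, 0.28, 0, 0],
    [0, -0.009, -0.095, -0.15, 0.38, 0, 0],
    [0, -0.009, -0.115, -0.182, 0.46, 0, 0],
    [0, -0.009, -0.13, -0.205, 0.52, 0, 0],
    [0, -0.009, -0.137, -0.217, 0.55, 0, 0],
    [0, -0.009, -0.137, -0.217, 0.55, 0, 0],
    [0, -0.009, -0.137, -0.217, 0.55, 0, 0],
  ],
)

```text
clock: 12.75
position: [0.5823, -0.2818, 0.2384]
ee_rot: [0.039, 1.57, -0.039]
force: [0.2, 1.0, -1.4]
width: 0.717
```

```bash
python3 - <<'E'
from go import *
st()
row([.5637,-.315,.0125],Rt(-3.4))
for n in ('top','scene'):
    im=cams.get_image(n);cv2.imwrite(f'pics/{n}8.png',im['pixels'][:,:,::-1])
a=cv2.imread('pics/top8.png')[140:220,240:320];b=cv2.imread('pics/scene8.png')[210:280,250:320]
cv2.imwrite('pics/c8.png',np.hstack([cv2.resize(a,(400,400),interpolation=2),cv2.resize(b,(400,400),interpolation=2)]))
E
```

```text
12.75 [ 0.5823 -0.2818  0.2384] az -2.83 xdir [ 0. -0. -1.] F [ 0.2  1.  -1.4] w 0.717 q [-0.09  0.53  0.73  1.54 -0.37  1.21  0.65]
[0.2824, -0.0425, -0.0212, 0.0095, 0.0002, 0.0003] dist 5.5 rot rows 0.1
```

View pics/c8.png

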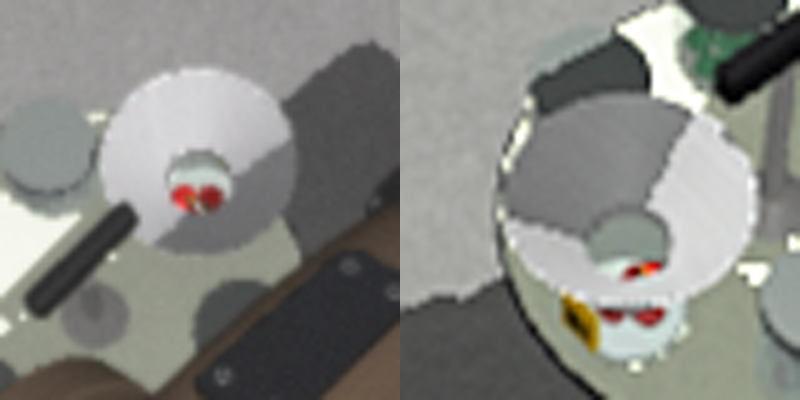

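View pics/scene8.png

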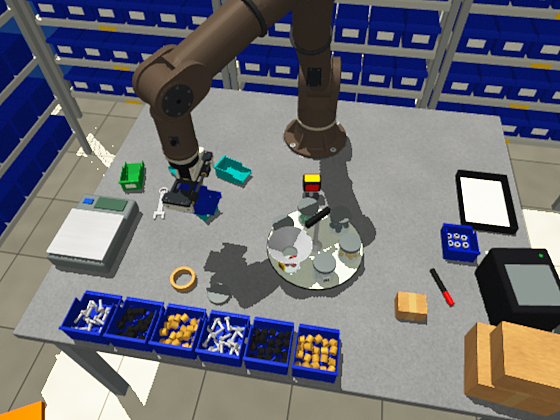

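No knobs are on the bench or deck, and the jar shows red at (195,195) and (635,300). Setting the bin back, then checking inside it.

Request:
step_arm(
  rows=[
    [0, 0.02, -0.015, -0.008, 0.009, 0, 0],
    [0, 0.05, -0.03, -0.016, 0.009, 0, 0],
    [0, 0.08, -0.043, -0.021, 0.009, 0, 0],
    [0, 0.115, -0.043, -0.021, 0.009, 0, 0],
    [0, 0.15, -0.043, -0.021, 0.009, 0, 0],
    [0, 0.185, -0.043, -0.021, 0.009, 0, 0],
    [0, 0.215, -0.043, -0.021, 0.009, 0, 0],
    [0, 0.24, -0.043, -0.021, 0.009, 0, 0],
    [0, 0.255, -0.043, -0.021, 0.009, 0, 0],
    [0, 0.262, -0.043, -0.021, 0.009, 0, 0],
    [0, 0.262, -0.043, -0.021, 0.009, 0, 0],
  ],
)

```text
clock: 13.77
position: [0.5635, -0.3157, 0.0279]
ee_rot: [0.046, 1.572, -0.046]
force: [0.6, 0.7, -1.1]
width: 0.718
```

```bash
python3 - <<'E'
from go import *
st()
row([.5637,-.315,.0135],Rt(-3.4))
E
```

```text
13.77 [ 0.5635 -0.3157  0.0279] az -3.38 xdir [-0.001 -0.    -1.   ] F [ 0.6  0.7 -1.1] w 0.718 q [ 0.05  0.74  0.59  1.74 -0.54  0.83  0.84]
[0.018, 0.0008, 0.0002, 0.0004, -0.0013, 0.0001] dist 0.3 rot rows 0.0
```

Request:
step_arm(
  rows=[
    [0, 0.006, 0, 0, 0, 0, 0],
    [0, 0.012, 0, 0, 0, 0, 0],
    [0, 0.017, 0, 0, 0, 0, 0],
    [0, 0.018, 0, 0, 0, 0, 0],
    [0, 0.018, 0, 0, 0, 0, 0],
  ],
)

```text
clock: 14.18
position: [0.5632, -0.3168, 0.0146]
ee_rot: [0.047, 1.57, -0.048]
force: [-0.4, -0.4, -2.5]
width: 0.717
```

Request:
step_arm(
  rows=[
    [-0.7, 0, 0, 0, 0, 0, 0],
    [-0.7, 0, 0, 0, 0, 0, 0],
    [-0.7, 0, 0, 0, 0, 0, 0],
    [-0.7, 0, 0, 0, 0, 0, 0],
    [-0.7, 0, 0, 0, 0, 0, 0],
    [-0.7, -0.03, 0, 0, 0, 0, 0],
    [-0.7, -0.07, 0, 0, 0, 0, 0],
    [-0.7, -0.12, 0, 0, 0, 0, 0],
    [-0.7, -0.17, 0, 0, 0, 0, 0],
    [-0.7, -0.22, 0, 0, 0, 0, 0],
    [-0.7, -0.27, 0, 0, 0, 0, 0],
    [-0.7, -0.3, 0, 0, 0, 0, 0],
  ],
)

```text
clock: 15.18
position: [0.5638, -0.3177, 0.2594]
ee_rot: [0.046, 1.566, -0.05]
force: [1.0, -0.8, -0.3]
width: 0.847
```

```bash
python3 - <<'E'
from go import *
st()
for n in ('top','scene'):
    im=cams.get_image(n);cv2.imwrite(f'pics/{n}9.png',im['pixels'][:,:,::-1])
a=cv2.imread('pics/top9.png')[165:245,330:410];b=cv2.imread('pics/scene9.png')[200:270,165:235]
cv2.imwrite('pics/c9.png',np.hstack([cv2.resize(a,(400,400),interpolation=2),cv2.resize(b,(400,400),interpolation=2)]))
row([.535,-.09,.33],Rt(25)); row([.542,.06,.33],Rt(50))
E
```

```text
15.18 [ 0.5638 -0.3177  0.2594] az -3.51 xdir [ 0.004 -0.003 -1.   ] F [ 1.  -0.8 -0.3] w 0.847 q [-0.04  0.51  0.75  1.51 -0.36  1.25  0.69]
[-0.0893, 0.2825, -0.054, -0.475, 0.0061, 0.0056] dist 5.8 rot rows 4.0
[-0.09, 0.4702, -0.0567, -0.8917, 0.0049, 0.007] dist 9.2 rot rows 7.5
```

View pics/c9.png

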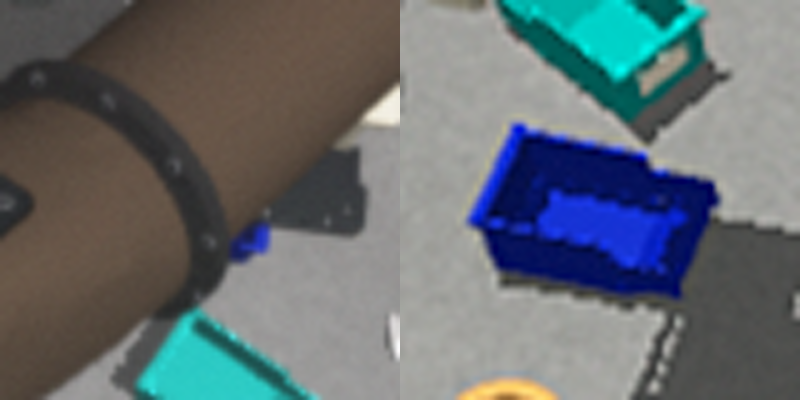

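The bin stands upright and empty at (595,215) in the crop. Moving on to the handle.

Request:
step_arm(
  rows=[
    [-0.4, -0.09, 0.47, -0.057, -0.89, 0.005, 0.007],
    [-0.4, -0.09, 0.47, -0.057, -0.89, 0.005, 0.007],
    [-0.4, -0.09, 0.47, -0.057, -0.89, 0.005, 0.007],
    [-0.4, -0.09, 0.47, -0.057, -0.89, 0.005, 0.007],
    [-0.4, -0.09, 0.47, -0.057, -0.89, 0.005, 0.007],
    [-0.4, -0.09, 0.47, -0.057, -0.89, 0.005, 0.007],
    [-0.4, -0.09, 0.47, -0.057, -0.89, 0.005, 0.007],
    [-0.4, -0.09, 0.47, -0.057, -0.89, 0.005, 0.007],
    [-0.4, -0.09, 0.47, -0.057, -0.89, 0.005, 0.007],
    [-0.4, -0.09, 0.47, -0.057, -0.89, 0.005, 0.007],
    [-0.4, -0.09, 0.47, -0.057, -0.89, 0.005, 0.007],
    [-0.4, -0.09, 0.47, -0.057, -0.89, 0.005, 0.007],
  ],
)

```text
clock: 16.28
position: [0.5403, 0.0617, 0.3255]
ee_rot: [-0.677, 1.468, 0.687]
force: [-1.3, -0.5, 0.4]
width: 0.697
```

```bash
python3 - <<'E'
from go import *
st()
for n in ('top','scene'):
    im=cams.get_image(n);cv2.imwrite(f'pics/{n}10.png',im['pixels'][:,:,::-1])
a=cv2.imread('pics/top10.png')[165:245,330:410];b=cv2.imread('pics/scene10.png')[170:290,255:375]
cv2.imwrite('pics/c10.png',np.hstack([cv2.resize(a,(400,400),interpolation=2),cv2.resize(b,(400,400),interpolation=2)]))
row([.542,.06,.24],Rt(50)); row([.542,.06,.165],Rt(50))
E
```

```text
16.28 [0.5403 0.0617 0.3255] az 50.0 xdir [-0.008  0.003 -1.   ] F [-1.3 -0.5  0.4] w 0.697 q [-0.58  0.24  0.47  1.64 -0.12  1.3   0.79]
[0.107, -0.0021, 0.002, -0.0037, -0.0032, -0.0077] dist 2.1 rot rows 0.1
[0.2008, -0.0028, 0.0023, -0.0037, -0.0032, -0.0077] dist 3.9 rot rows 0.1
```

View pics/c10.png

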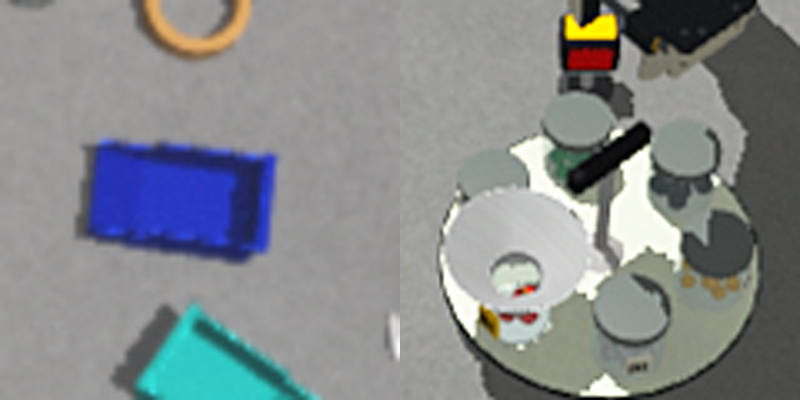

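The top view confirms the bin is empty. Descending over the handle.

Request:
step_arm(
  rows=[
    [-0.4, 0.03, -0.002, 0.002, -0.004, -0.003, -0.008],
    [-0.4, 0.07, -0.002, 0.002, -0.004, -0.003, -0.008],
    [-0.4, 0.1, -0.002, 0.002, -0.004, -0.003, -0.008],
    [-0.4, 0.107, -0.002, 0.002, -0.004, -0.003, -0.008],
    [-0.4, 0.107, -0.002, 0.002, -0.004, -0.003, -0.008],
  ],
)

```text
clock: 16.8
position: [0.5411, 0.0602, 0.2391]
ee_rot: [-0.682, 1.464, 0.682]
force: [0.0, 0.2, 0.5]
width: 0.703
```

```bash
python3 - <<'E'
from go import *
st()
for n in ('top','scene'):
    im=cams.get_image(n);cv2.imwrite(f'pics/{n}11.png',im['pixels'][:,:,::-1])
a=cv2.imread('pics/top11.png')[165:245,220:300];b=cv2.imread('pics/scene11.png')[170:270,270:370]
cv2.imwrite('pics/c11.png',np.hstack([cv2.resize(a,(400,400),interpolation=2),cv2.resize(b,(400,400),interpolation=2)]))
row([.542,.06,.165],Rt(50))
E
```

```text
16.8 [0.5411 0.0602 0.2391] az 50.01 xdir [-0.003 -0.001 -1.   ] F [0.  0.2 0.5] w 0.703 q [-0.56  0.3   0.46  1.78 -0.15  1.1   0.82]
[0.0958, 0.0002, -0.0017, 0.0009, 0.0014, 0.0012] dist 1.8 rot rows 0.0
```

View pics/c11.png

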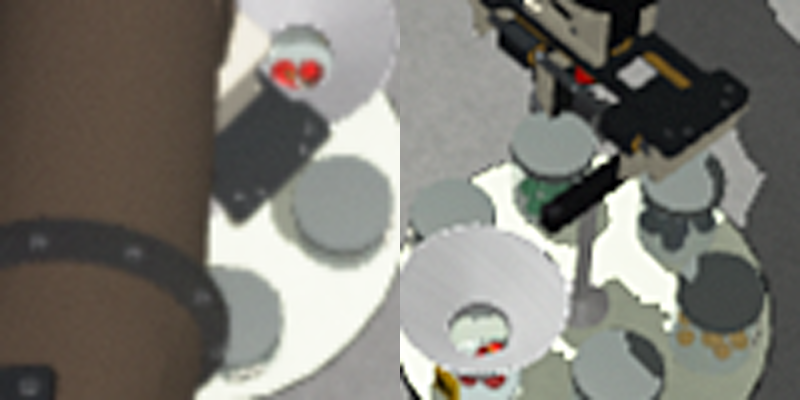

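Two of the knobs show through the funnel throat at (298,72). The jaws are aligned over the bar, so I go down and grip.

Request:
step_arm(
  rows=[
    [-0.4, 0.03, 0, -0.001, 0, 0, 0],
    [-0.4, 0.06, 0, -0.001, 0, 0, 0],
    [-0.4, 0.085, 0, -0.001, 0, 0, 0],
    [-0.4, 0.095, 0, -0.001, 0, 0, 0],
    [-0.4, 0.095, 0, -0.001, 0, 0, 0],
    [-0.4, 0.095, 0, -0.001, 0, 0, 0],
  ],
)

```text
clock: 17.4
position: [0.5427, 0.0612, 0.1659]
ee_rot: [-0.683, 1.458, 0.683]
force: [1.2, 0.7, 0.2]
width: 0.701
```

Request:
step_arm(
  rows=[
    [1, 0, 0, 0, 0, 0, 0],
    [1, 0, 0, 0, 0, 0, 0],
    [1, 0, 0, 0, 0, 0, 0],
    [1, 0, 0, 0, 0, 0, 0],
    [1, 0, 0, 0, 0, 0, 0],
    [1, 0, 0, 0, 0, 0, 0],
    [1, 0, 0, 0, 0, 0, 0],
    [1, 0, 0, 0, 0, 0, 0],
    [1, 0, 0, 0, 0, 0, 0],
    [1, 0, 0, 0, 0, 0, 0],
    [1, 0, 0, 0, 0, 0, 0],
    [1, 0, 0, 0, 0, 0, 0],
  ],
  newtons=20,
)

```text
clock: 18.4
position: [0.542, 0.0616, 0.1646]
ee_rot: [-0.683, 1.459, 0.684]
force: [2.2, 2.1, -0.7]
width: 0.176
```

```bash
python3 - <<'E'
from go import *
st();print(status.observe()['ft_torque'])
E
```

```text
18.4 [0.542  0.0616 0.1646] az 50.17 xdir [ 0.001  0.001 -1.   ] F [ 2.2  2.1 -0.7] w 0.176 q [-0.53  0.38  0.43  1.87 -0.2   0.92  0.87]
[ 0.33082426 -0.30882614 -0.09339342]
```

Request:
step_arm(
  rows=[
    [1, 0, 0, 0, 0.02, 0, 0],
    [1, 0, 0, 0, 0.06, 0, 0],
    [1, 0, 0, 0, 0.12, 0, 0],
    [1, 0, 0, 0, 0.19, 0, 0],
    [1, 0, 0, 0, 0.26, 0, 0],
    [1, 0, 0, 0, 0.34, 0, 0],
    [1, 0, 0, 0, 0.42, 0, 0],
    [1, 0, 0, 0, 0.5, 0, 0],
    [1, 0, 0, 0, 0.57, 0, 0],
    [1, 0, 0, 0, 0.63, 0, 0],
    [1, 0, 0, 0, 0.67, 0, 0],
    [1, 0, 0, 0, 0.68, 0, 0],
  ],
)

```text
clock: 19.4
position: [0.542, 0.0617, 0.1646]
ee_rot: [-0.126, 1.566, 0.126]
force: [2.6, 2.6, -1.2]
width: 0.172
```

```bash
python3 - <<'E'
from go import *
st();print(status.observe()['ft_torque'])
row([.542,.06,.165],Rt(-35))
E
```

```text
19.4 [0.542  0.0617 0.1646] az 9.19 xdir [ 0.001  0.001 -1.   ] F [ 2.6  2.6 -1.2] w 0.172 q [-0.66  0.41  0.61  1.88 -0.29  0.94  0.25]
[ 0.37766103 -0.51433909 -0.15065759]
[-0.0005, -0.0021, -0.0004, 0.7365, 0.0013, -0.001] dist 0.0 rot rows 6.2
```

Request:
step_arm(
  rows=[
    [1, 0, 0, 0, 0.03, 0, 0],
    [1, 0, 0, 0, 0.08, 0, 0],
    [1, 0, 0, 0, 0.15, 0, 0],
    [1, 0, 0, 0, 0.23, 0, 0],
    [1, 0, 0, 0, 0.31, 0, 0],
    [1, 0, 0, 0, 0.39, 0, 0],
    [1, 0, 0, 0, 0.47, 0, 0],
    [1, 0, 0, 0, 0.55, 0, 0],
    [1, 0, 0, 0, 0.62, 0, 0],
    [1, 0, 0, 0, 0.68, 0, 0],
    [1, 0, 0, 0, 0.73, 0, 0],
    [1, 0, 0, 0, 0.75, 0, 0],
  ],
)

```text
clock: 20.4
position: [0.5422, 0.0616, 0.1646]
ee_rot: [0.49, 1.514, -0.488]
force: [5.0, 2.1, -3.9]
width: 0.176
```

Request:
step_arm(
  rows=[
    [1, 0, 0, 0, 0.03, 0, 0],
    [1, 0, 0, 0, 0.08, 0, 0],
    [1, 0, 0, 0, 0.15, 0, 0],
    [1, 0, 0, 0, 0.23, 0, 0],
    [1, 0, 0, 0, 0.31, 0, 0],
    [1, 0, 0, 0, 0.39, 0, 0],
    [1, 0, 0, 0, 0.47, 0, 0],
    [1, 0, 0, 0, 0.55, 0, 0],
    [1, 0, 0, 0, 0.62, 0, 0],
    [1, 0, 0, 0, 0.68, 0, 0],
    [1, 0, 0, 0, 0.72, 0, 0],
    [1, 0, 0, 0, 0.73, 0, 0],
  ],
)

```text
clock: 21.4
position: [0.5422, 0.0615, 0.1647]
ee_rot: [1.074, 1.289, -1.072]
force: [4.4, 3.0, -2.9]
width: 0.17
```

```bash
python3 - <<'E'
from go import *
st();print(status.observe()['ft_torque'])
for n in ('top','scene'):
    im=cams.get_image(n);cv2.imwrite(f'pics/{n}12.png',im['pixels'][:,:,::-1]);np.savez(f'{n}12.npz',P=pts(im),px=im['pixels'])
    P=pts(im)
    g=(P[...,0]>.3)&(P[...,0]<.8)&(abs(P[...,1]-.06)<.25)&(abs(P[...,2]-.110)<.004)
    k,l,sx,ce=cv2.connectedComponentsWithStats((g*255).astype(np.uint8))
    for i in range(1,k):
        if sx[i,4]>60: q=P[l==i]; c,r=cv2.minEnclosingCircle((q[:,:2]*1000).astype(np.float32));d=np.array(c)/1000-[.542,.060];print(n,sx[i,4],np.round(c),round(r,1),'rad',np.linalg.norm(d).round(4),'ang',np.degrees(np.arctan2(d[1],d[0])).round(1))
    f=(abs(P[...,2]-.147)<.005)&(P[...,0]>.3)&(P[...,0]<.56)&(abs(P[...,1]-.04)<.13)
    q=P[f];q=q[np.linalg.norm(q[:,:2]-[.4386,.0418],axis=1)<.075]
    if len(q)>20:
        A=np.c_[2*q[:,:2],np.ones(len(q))];s=np.linalg.lstsq(A,(q[:,:2]**2).sum(1),rcond=None)[0];print('funnel',len(q),s[:2],np.sqrt(s[2]+s[0]**2+s[1]**2))
a=cv2.imread('pics/top12.png')[150:290,200:340];b=cv2.imread('pics/scene12.png')[160:300,250:390]
cv2.imwrite('pics/c12.png',np.hstack([cv2.resize(a,(400,400),interpolation=2),cv2.resize(b,(400,400),interpolation=2)]))
E
```

```text
21.4 [0.5422 0.0615 0.1647] az -79.5 xdir [ 0.002  0.    -1.   ] F [ 4.4  3.  -2.9] w 0.17 q [-0.92  0.54  1.04  1.9  -0.55  1.02 -1.03]
[ 2.72291032e-01 -7.44878563e-01 -7.62438082e-05]
top 74 [614. -36.] 27.3 rad 0.1201 ang -53.0
top 273 [507. -41.] 33.7 rad 0.1068 ang -109.2
top 178 [473. 135.] 32.3 rad 0.1021 ang 132.6
funnel 277 [0.43970757 0.03970685] 0.0591039546899854
scene 249 [508. -40.] 34.9 rad 0.1051 ang -108.6
scene 226 [474. 142.] 33.3 rad 0.1058 ang 129.6
scene 330 [610. -18.] 34.2 rad 0.1032 ang -48.7
scene 337 [578. 161.] 35.8 rad 0.1073 ang 70.4
scene 360 [645.  81.] 34.5 rad 0.1051 ang 11.3
funnel 40 [0.43757635 0.04557689] 0.061599217204793895
```

View pics/c12.png

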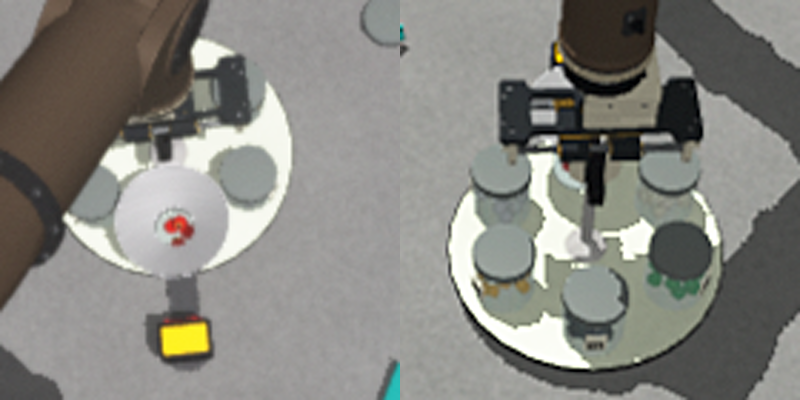

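The funnel now lines up with the reader: funnel direction is 10.4° and reader direction 10.2° from −x in the top view. I count the knobs in the jar and check that everything has settled.

```bash
python3 - <<'E'
from go import *
im=cams.get_image('top');P=pts(im);px=im['pixels'];cv2.imwrite('pics/c13.png',cv2.resize(px[210:250,240:280,::-1],(480,480),interpolation=2))
hsv=cv2.cvtColor(px,cv2.COLOR_RGB2HSV)
m=((hsv[...,0]<8)|(hsv[...,0]>172))&(hsv[...,1]>120)&(P[...,0]>.25)&(P[...,0]<.8)&(P[...,1]>-.45)&(P[...,1]<.22)
k,l,sx,ce=cv2.connectedComponentsWithStats(m.astype(np.uint8)*255)
for i in range(1,k):print(sx[i,4],ce[i].round(),np.median(P[l==i],0).round(3))
st();print(status.observe()['dq'].round(4))
E
```

```text
44 [262. 229.] [0.448 0.034 0.059]
4 [268. 261.] [0.348 0.013 0.007]
2 [258. 262.] [0.339 0.041 0.045]
21.55 [0.5422 0.0615 0.1646] az -79.32 xdir [ 0.002  0.    -1.   ] F [ 5.2  2.2 -4.4] w 0.174 q [-0.92  0.54  1.04  1.9  -0.55  1.02 -1.02]
[ 0.004  -0.0031 -0.0056 -0.0002 -0.0007 -0.0018  0.0053]
```

View pics/c13.png

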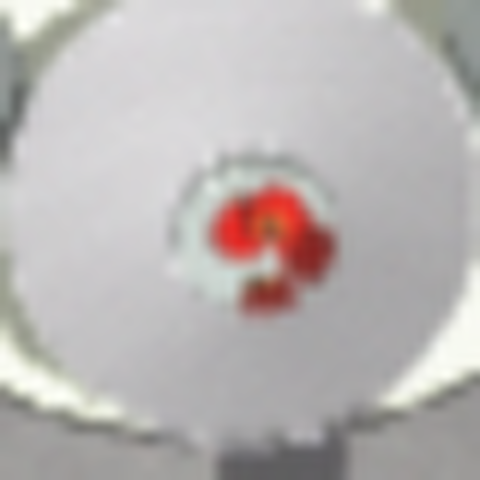

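Request:
step_arm(
  rows=[
    [1, 0, 0, 0, 0.008, 0, 0],
    [1, 0, 0, 0, 0.008, 0, 0],
    [1, 0, 0, 0, 0.008, 0, 0],
    [1, 0, 0, 0, 0.008, 0, 0],
    [1, 0, 0, 0, 0.008, 0, 0],
    [1, 0, 0, 0, 0.008, 0, 0],
  ],
)

```text
clock: 22.05
position: [0.5422, 0.0616, 0.1647]
ee_rot: [1.078, 1.287, -1.075]
force: [5.2, 0.5, -4.2]
width: 0.169
```

Four separate knobs can be made out in the jar, at (235,230), (272,210), (308,250) and (268,293). The grip is firm and nothing is moving, so I hand in.

```bash
python3 -c "
from go import *
st();print(arm.sign_off())"
```

```text
22.05 [0.5422 0.0616 0.1647] az -79.79 xdir [ 0.002  0.001 -1.   ] F [ 5.2  0.5 -4.2] w 0.169 q [-0.92  0.54  1.05  1.9  -0.55  1.02 -1.03]
the job is handed in; nothing more can be done
None
```

I tipped the four knobs through the funnel into the yellow-label jar and stood the empty bin back where it came from. Then I turned the carousel about 130° clockwise and handed in at 22 s, still gripping the handle at a commanded 20 N. The hand-in reported no verdict.

**Last checks:**
- **Knobs:** four are visible in the jar through the funnel throat.
- **Bin:** empty and upright on the bench in both views, checked after release and not looked at again after the turn.
- **Label:** I judged this by the funnel, since the label itself was out of view. It lined up with the reader to about 0.3° in the top view. The scene view suggested about 1° off; the limit is 6°. I then made a roughly 0.5° correction and took no picture after it.
- **Handle:** the jaws were closed on the 16 mm bar and the arm was essentially still. The wrist force was steady at about 7 N.

**Did not go as planned:**
- My first pouring direction, towards the base, would have run into a wrist joint limit. I levelled the bin and poured from another side instead.
- At least one knob left the bin at about 24° of tilt, earlier than the stated 30°, but it landed in the jar.

I did not measure the bystanders' positions at the end. No unexpected contact force showed up during the moves.

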